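# Load the sample mill through its push-to-release hopper lid

### The arm

A 7-joint arm with a two-finger parallel gripper is mounted at the origin on the work surface; the furniture and walls round the work are solid. World frame = base frame: x ahead of the robot, y to its left, z up, the work surface at z = 0. Lengths are in m, angles in rad, forces in N, time in s.
With the tool pointing down it reaches from about 0.4 to 0.85 m from the base axis. Payload 10.4 kg.
Tool frame: the origin (TCP) lies at the very end of the fingers, on their centre line; the grasp point (between the pads) lies r.pinch_z behind it (r.pinch_z is the distance from the TCP to the grasp point, in m); z points along the fingers, x is the direction in which the jaws open and shut, and the axes are right-handed (so a half turn about z gives the same grasp; the last joint's range is limited). The gripper opens to 87 mm and grips with 3 to 60 N. Pads are 19 mm wide; open, the fingers measure 117 mm over their backs; the gripper's body (75 mm by 190 mm) begins 51 mm behind the grasp point.
Start: joints at [-1.153, 0.332, -0.065, 1.46, 0.022, 1.35, -0.088], TCP at [0.267, 0.565, 0.223] pointing down, gripper open.
Joint ranges: [-2.6, 2.6], [-0.5, 2.12], [-1.47, 1.34], [0.16, 2.42], [-1.27, 4.41], [0.06, 2.06], [-2.6, 2.6]. Speed limits (rad/s): [2.22, 2.22, 2.79, 2.79, 3.14, 3.14, 3.14].

### API

Orientations are given as a unit quaternion [x, y, z, w].
In Python, from bench import r gives the robot as it stands.
- The arm moves only by the tool carry_out, never from a script. Its argument "increments" is text: rows parted by semicolons, each of 7 numbers parted by spaces: the turn, a rotation vector about the tool's x, y, z in degrees, then the shift along the tool's x, y, z in m, then the finger opening in m, from 0 to 0.087. A call has exactly 5 rows; each row is the pose to reach, as a shift and turn from the pose measured when the call began, along the tool's axes at that moment; what a row does not reach only later rows make up. A row lasts 1/8 s, in which the tool goes at most 62.5 mm and 10.7 degrees, less where a joint would pass 70% of its speed; a pose out of reach is approached as far as the arm can. A call with a gripper value outside its range is refused whole. The fingers move at their own pace and stop on an object; "squeeze" is the grip in N (left out, the last holds). Time passes only in rows, so rows that repeat a pose let the fingers close, or fill a call up. It gives the time, the measured TCP pose, the force and the opening at its end, in the units of the state.
- r.read_state(): the state, without advancing time (a new reading comes with each control period).
- r.camera(name): name is "side" or "top" or "wrist"; returns (picture, depth): 420x560x3 uint8, blue, green, red; 420x560 float32, m along the optical axis (not along the pixel's ray), 0 where there is no reading.
- r.camera_model(name): a dict with "K" (3x3 intrinsics, pixels), "extrinsics" (4x4, takes a point from camera to world coordinates). Camera axes: x right, y down, z forward; pixel columns grow to the right and rows downward; lengths in m; the calibration is good to about 2 mm. A picture is of the moment at which its call begins: read the wrist's pose just before it. camera_model takes no time and is no camera call; for the wrist camera it gives the pose at the moment of the call.
- r.close_job(): hands the job in, once; it reports no verdict.
The state is a dict: "time": time; "joint_positions": joint angles; "joint_vel": joint speeds; "joint_torque": joint torques, N m; "ee_pos": TCP position; "eef_rot": TCP orientation; "ft_force": force on the tool from outside, world axes, zero at the start; "torque": the same for the moment, N m; "width": finger opening in m.
Only numpy, scipy, OpenCV 4.12 (cv2) and the standard library are available. Lean on these libraries where they do the work, as an engineer would, in place of code of your own. Each camera call takes 0.05 s, during which the arm holds its last target.

### The job

Load the white sample mill with the feed cubes. First press the ribbed pad on the grey hopper lid inward until the catch lets go and the lid swings wide open by itself; then take the steel scoop by its black handle and tip all five cubes into the open hopper, so that they drop right down into its well. Set the empty scoop back down upright on the bench about where it stood, leave the lid open for the next portion, and do not knock the other things on the bench about.

Things in the scene. Friction and masses are not known exactly. Their poses are not given: they have to be found in the camera images.
- mill: White bench sample mill, fixed, 195 long (its x) x 150 wide (y) x 195 high. Origin on the bench under its middle; x points from its front to its back, z up. Front wall at x = -100, 100 high; from its top a face slopes up at 35 degrees to x = 35, z = 195; the flat top runs on to the back at x = 95. The lid fills that face between two cheeks 18 thick, flush with it.
- mouth (a point): Middle of the hopper's mouth in the sloping face: x = -24, y = 0, z = 154 in the mill's frame, whose axes it has. With the lid open the mouth is 114 wide (y) and runs from x = -64, z = 112 (inner rim of the ledge) back to the hinge. Drop the cubes through it.
- well (a point): A point in the steel well under the mouth, x = -15, y = 0, z = 80 in the mill's frame (axes the same). The well is the hopper: from x = -62 to 32 and y = -57 to 57 in the mill's frame, its floor 40 to 70 above the bench, falling to a toothed feed roll. Cubes must end in it.
- ledge (a point): Middle of the ledge that houses the catch at the front of the mouth (mill's axes): 36 wide down the slope, 114 across, 15 below the lid's face, with an upright lip at its front whose top is about 103 above the bench at x = -98. What lands on it is not in the hopper.
- lid_hinge (a point): Middle of the lid's hinge line, x = 28, z = 191 in the mill's frame (mill's axes). The line runs along the mill's y.
- lid (a joint): Angle of the grey lid, 145 down the slope x 109 x 6 thick: 0 shut and caught, 2.0 wide open and nearly upright, -0.052 pressed in to its stop. Push latch: pressed in 5 mm or more at the pad (takes 4 to 5 N; stop at 6.7 mm) and let go, it is freed and a damped spring swings it open in about 2 s, pushing about 4 N. Pressed less it stays shut; pushed right in again it latches again.
- press_pad (a point): Middle of the black ribbed pad (18 x 44) on the lid's outer face, 20 from its free, lower edge and 129 from the hinge. Its axes turn with the lid: x up the slope, y along the hinge, z straight out of the lid: press along -z. With the lid shut z leans 35 degrees from upright towards the mill's front.
- scoop_grip (a point): Where to grip the loose steel scoop (0.16 kg): middle of its black handle, a bar 14 thick (y), 20 deep, 98 long, rising backwards from the pan at 40 degrees, along (-0.766, 0, 0.643) in the scoop's axes (x to the pouring edge, y across, z up as it stands). It lies 60 up the handle from the pan's rear wall, 38 from its end and 68.6 above the bench when the scoop stands.
- pan_floor (a point): Middle of the flat part of the pan's floor (78 x 92, 3 thick), 83 ahead of scoop_grip (x) and 65.6 below it; axes the scoop's. Rear wall 42 high, side walls 40. The cubes lie here; they stay put while the pan is within 10 degrees of level.
- pour_edge (a point): Middle of the pan's open front edge, 174 ahead of scoop_grip (x) and 55 below it, 14 above the bench; axes the scoop's. The floor rises to it at 12 degrees, narrowing to 68 inside. The cubes slide out over it when the pan is tipped, edge down, by 45 to 60 degrees.
- cube_1_mid (a point): Centre of feed cube 1 of 5: a pressed brown block 28 x 20 x 20, 14 g, loose in the scoop's pan, its long side (x) along the scoop.
- cube_2_mid (a point): Centre of feed cube 2 of 5: a pressed brown block 28 x 20 x 20, 14 g, loose in the scoop's pan, its long side (x) along the scoop.
- cube_3_mid (a point): Centre of feed cube 3 of 5: a pressed brown block 28 x 20 x 20, 14 g, loose in the scoop's pan, its long side (x) along the scoop.
- cube_4_mid (a point): Centre of feed cube 4 of 5: a pressed brown block 28 x 20 x 20, 14 g, loose in the scoop's pan, its long side (x) along the scoop.
- cube_5_mid (a point): Centre of feed cube 5 of 5: a pressed brown block 28 x 20 x 20, 14 g, loose in the scoop's pan, its long side (x) along the scoop.
- dish_grain: Bystander to leave alone: black round dish of grain, 110 across, 26 high; origin at the middle of its underside.
- dish_moisture: Bystander to leave alone: round aluminium dish with knobbed lid, 60 across, 34 high; origin at the middle of its underside.
- dish_moisture_2: Bystander to leave alone: the other round aluminium dish with knobbed lid, 60 across, 34 high; origin at the middle of its underside.
- timer: Bystander to leave alone: white bench timer, 70 x 64 x 18; origin at the middle of its underside.

How it is judged:
On the way, in this order (a step that is already met when the one before it is completed fails the run):
1. the lid has been released and has swung open (beyond 1.7 rad) while all five cubes are still in the scoop and the scoop stands where it stood (value of joint lid above 1.7 rad and distance of scoop_grip from where it was at the start of the episode below 0.02 m and distance between each of cube_1_mid, cube_2_mid, cube_3_mid, cube_4_mid, cube_5_mid and scoop_grip below 0.19 m), for 0.2 s.
2. all five cubes lie in the hopper (x of cube_1_mid in the frame of mill between -0.064 and 0.034 m and y of cube_1_mid in the frame of mill between -0.057 and 0.057 m and z of cube_1_mid in the frame of mill between 0.03 and 0.125 m and x of cube_2_mid in the frame of mill between -0.064 and 0.034 m and y of cube_2_mid in the frame of mill between -0.057 and 0.057 m and z of cube_2_mid in the frame of mill between 0.03 and 0.125 m and x of cube_3_mid in the frame of mill between -0.064 and 0.034 m and y of cube_3_mid in the frame of mill between -0.057 and 0.057 m and z of cube_3_mid in the frame of mill between 0.03 and 0.125 m and x of cube_4_mid in the frame of mill between -0.064 and 0.034 m and y of cube_4_mid in the frame of mill between -0.057 and 0.057 m and z of cube_4_mid in the frame of mill between 0.03 and 0.125 m and x of cube_5_mid in the frame of mill between -0.064 and 0.034 m and y of cube_5_mid in the frame of mill between -0.057 and 0.057 m and z of cube_5_mid in the frame of mill between 0.03 and 0.125 m), for 0.3 s.
At the end, for the whole second after the job is handed in: All five cubes lie at rest inside the steel well of the hopper (below its mouth, not on the ledge), the lid stands open beyond 1.7 rad, and the scoop stands released and at rest on the bench, upright within 0.1 rad, its grip within 120 mm of where it was at the start (all of step 2 and value of joint lid above 1.7 rad and distance of scoop_grip from where it was at the start of the episode below 0.12 m and angle between scoop_grip's own z axis and vertical below 0.1 rad and height (world z) of scoop_grip below 0.078 m and linear speed of scoop below 0.03 m/s and linear speed of each of cube_1, cube_2, cube_3, cube_4, cube_5 below 0.05 m/s); the robot touches nothing.
It fails at once if another thing on the bench is pushed more than 40 mm from its place (distance of any of dish_grain, dish_moisture, dish_moisture_2, timer from where it was at the start of the episode above 0.04 m).
It also fails if it takes over 72 s, if anything falls off the work surface, if the arm or the gripper's body presses on something with over 40 N, if the wrist force passes 120 N, or if a joint passes its speed limit or range.

## Working session

There is one attempt and no reset: what is moved stays moved. The work goes in short steps, Python scripts to look and compute and a tool call to move; the robot and the scene stay as the last step left them, time stands still between calls to the robot, and variables do not carry over. Pictures are saved under pics/ and viewed, and the job is handed in when it is done.

Besides the shell and the picture viewer there is one more tool, called after "Request:" as name(argument=value, ...) on one line, values as JSON. carry_out: Moves the arm, as the interface text tells. Its arguments: {"type":"object","properties":{"increments":{"type":"string"},"squeeze":{"type":"number"}},"required":["increments"]}

```bash
ls; mkdir -p pics; cat > h.py <<'E'
import numpy as np, cv2
from bench import r
from scipy.spatial.transform import Rotation as R
def snap(n,f):
    p,d=r.camera(n); cv2.imwrite('pics/'+f+'.png',p); m=r.camera_model(n); np.savez('pics/'+f+'.npz',p=p,d=d,K=m['K'],E=m['extrinsics']); return p,d,np.array(m['K']),np.array(m['extrinsics'])
def cloud(d,K,E):
    v,u=np.indices(d.shape); P=np.stack([(u-K[0,2])/K[0,0]*d,(v-K[1,2])/K[1,1]*d,d],-1); return P@E[:3,:3].T+E[:3,3]
def load(f):
    z=np.load('pics/'+f+'.npz'); return z['p'],z['d'],z['K'],z['E']
E
python3 - <<'E'
from h import *
for n in ['side','top','wrist']: 
    p,d,K,E=snap(n,n+'0'); print(n,K.tolist(),E.round(3).tolist())
s=r.read_state(); print(s, r.pinch_z)
E
```

```text
pics
side [[455.7426575010739, 0.0, 284.4737084285896], [0.0, 455.7426575010739, 207.41230878110818], [0.0, 0.0, 1.0]] [[0.895, -0.238, 0.377, -0.072], [-0.445, -0.488, 0.751, -1.265], [0.005, -0.84, -0.543, 0.959], [0.0, 0.0, 0.0, 1.0]]
top [[435.8846427260834, 0.0, 286.06496353537074], [0.0, 435.8846427260834, 203.71781897696783], [0.0, 0.0, 1.0]] [[-0.004, -0.993, 0.118, 0.405], [-1.0, 0.002, -0.017, -0.116], [0.017, -0.118, -0.993, 1.297], [0.0, 0.0, 0.0, 1.0]]
wrist [[314.670419993811, 0.0, 279.1729787047584], [0.0, 314.670419993811, 208.22585329096097], [0.0, 0.0, 1.0]] [[0.426, 0.869, 0.252, 0.197], [0.905, -0.409, -0.118, 0.598], [0.0, 0.278, -0.961, 0.385], [0.0, 0.0, 0.0, 1.0]]
{'time': 0.15, 'joint_positions': array([-1.15258582,  0.33271882, -0.06469396,  1.46072525,  0.02156194,
        1.34989156, -0.08852923]), 'joint_vel': array([-1.56698407e-03, -1.10583920e-03,  2.04943391e-03, -3.77829381e-03,
        6.57223926e-04,  9.83223991e-05,  7.81657899e-04]), 'joint_torque': array([ 1.71893975e-03, -6.23629761e+01,  2.57061690e-02, -3.90148044e+01,
       -6.11405843e-02,  3.72163521e-02,  5.49839717e-05]), 'ee_pos': array([0.26654126, 0.56500317, 0.22195265]), 'eef_rot': array([ 8.44599474e-01,  5.35398406e-01, -4.41012687e-04,  2.84906245e-04]), 'ft_force': array([ 0.61056545, -0.31951426, -0.13797174]), 'torque': array([ 0.01334519, -0.00696441, -0.02179468]), 'width': 0.08704197278678448} 0.0187
```

View pics/side0.png

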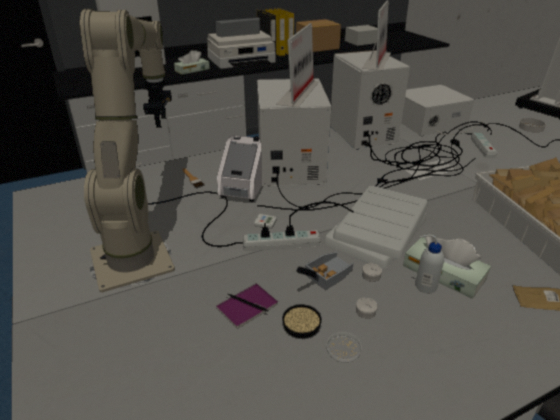

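View pics/top0.png

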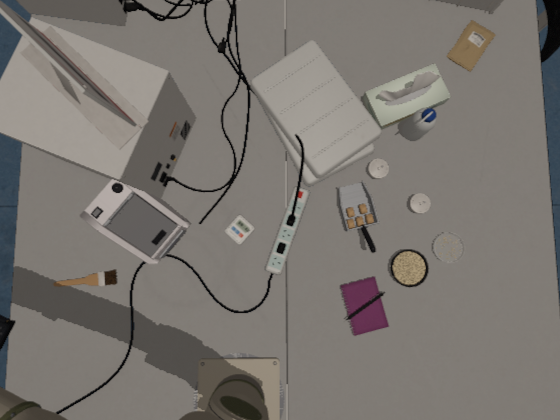

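The side view shows the robot on the left, the mill at (240,168) and the scoop at (328,270). In the top view the mill is at (135,222) with its pad at (160,237). The scoop's pan is at (357,205) and its handle at (369,240).

```bash
python3 - <<'E'
from h import *
p,d,K,E=load('top0')
a=cv2.resize(p[170:275,70:200],None,fx=5,fy=5,interpolation=cv2.INTER_CUBIC); cv2.imwrite('pics/a.png',a[:600,:])
b=cv2.resize(p[150:290,320:440],None,fx=4,fy=4,interpolation=cv2.INTER_CUBIC); cv2.imwrite('pics/b.png',b)
P=cloud(d,K,E)
for u,v in [(160,237),(150,228),(140,215),(118,188),(357,190),(357,215),(369,240),(372,246),(366,232),(285,140),(240,230),(250,330)]:
    print(u,v,P[v,u].round(4))
E
```

```text
160 237 [0.4558 0.204  0.1153]
150 228 [0.4789 0.2255 0.1359]
140 215 [0.5112 0.2452 0.1607]
118 188 [0.5748 0.287  0.2095]
357 190 [ 0.5987 -0.3502  0.0112]
357 215 [ 0.5241 -0.3494  0.006 ]
369 240 [ 0.4468 -0.3669  0.0854]
372 246 [ 0.43   -0.3732  0.0932]
366 232 [ 0.4704 -0.3641  0.0604]
285 140 [ 0.745  -0.135   0.0364]
240 230 [ 0.4798 -0.0023  0.0166]
250 330 [ 0.1917 -0.0323  0.0023]
```

View pics/a.png

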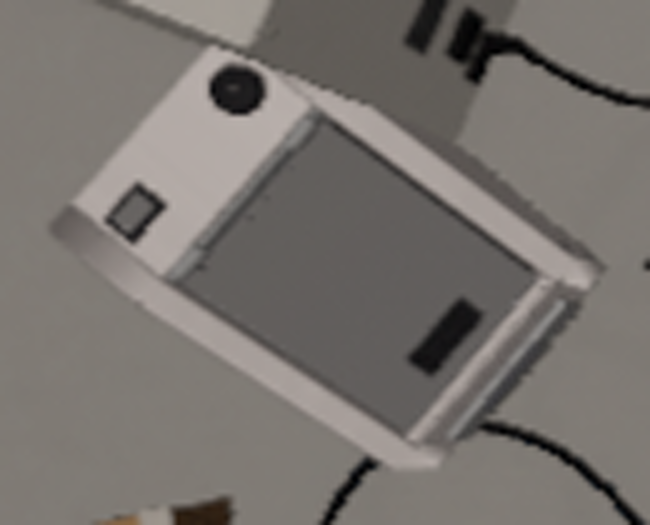

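View pics/b.png

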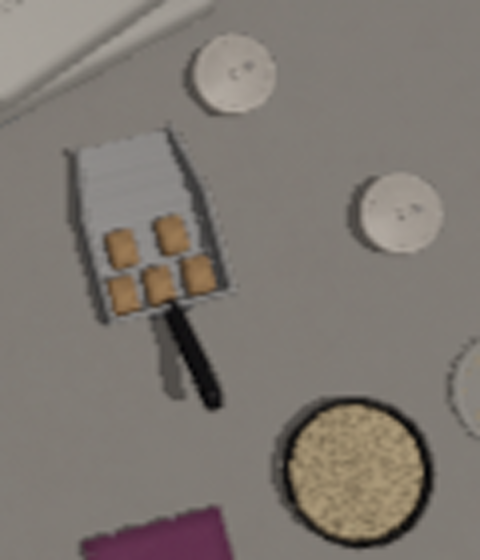

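View pics/wrist0.png

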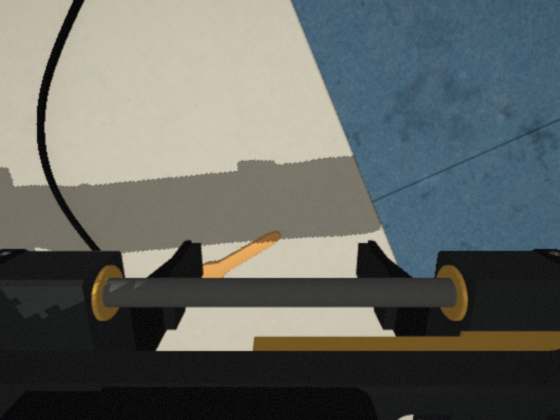

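The crops show the mill's pad at about (159,237) in the full top picture, with the front facing lower right. The scoop's handle ends near (373,251) and its pan opens upward. All five cubes are in the pan, against the rear wall. Next I'll measure both poses.

```bash
python3 - <<'E'
from h import *
p,d,K,E=load('top0'); P=cloud(d,K,E)
hsv=cv2.cvtColor(p,cv2.COLOR_BGR2HSV)
# lid plane
m=np.zeros(d.shape,np.uint8); poly=np.array([[330,135],[200,270],[405,425],[520,290]])/5+[70,170]
cv2.fillPoly(m,[poly.astype(int)],1); q=P[(m>0)&(d>0)]
c=q.mean(0); n=np.linalg.svd(q-c)[2][2]; n*=np.sign(n[2])
print('n',n,'lean',np.degrees(np.arccos(n[2])),'yaw x',np.degrees(np.arctan2(-n[1],-n[0])))
g=p.max(2); pm=(m>0)&(g<50); v,u=np.nonzero(pm); print('pad px',u.mean(),v.mean(),len(u),P[pm].mean(0))
# scoop handle: black pixels in box
b=np.zeros(d.shape,bool); b[222:256,355:382]=1
hm=b&(g<40); v,u=np.nonzero(hm); H=P[hm]; H=H[H[:,2]>.03]; print(len(H)); 
c=H.mean(0); a=np.linalg.svd(H-c)[2][0]; a*=np.sign(a[2]); print('handle',c,a,'yaw',np.degrees(np.arctan2(-a[1],-a[0])), H[:,2].min(),H[:,2].max())
# cubes
cm=(hsv[...,1]>90)&(hsv[...,0]<25); cm[:195]=0;cm[235:]=0;cm[:,:340]=0;cm[:,380:]=0
n,l,s,ce=cv2.connectedComponentsWithStats(cm.astype(np.uint8))
for i in range(1,n):
    if s[i,4]>8: print(ce[i],s[i,4],np.median(P[l==i],axis=0))
# pan walls: points with z .025-.05
w=np.zeros(d.shape,bool); w[178:236,335:380]=1
w&=(P[...,2]>.033)&(P[...,2]<.05)&~cm&(g>50)
print(P[w].round(3).tolist())
E
```

```text
n [-0.36386584 -0.44006247  0.82094255] lean 34.82074165818463 yaw x 50.4143411204505
pad px 158.78021978021977 236.86813186813185 91 [0.45604902 0.20621936 0.11900034]
117
handle [ 0.45158847 -0.36612447  0.07374988] [-0.74078693 -0.19534581  0.64270891] yaw 14.772629331292842 0.03598597735213582 0.10419879711181146
[362.36842105 208.35087719] 57 [ 0.54309503 -0.36229928  0.02334791]
[349.96296296 211.92592593] 54 [ 0.53146123 -0.32561075  0.02389553]
[369.12307692 218.50769231] 65 [ 0.51145912 -0.38169888  0.02321207]
[359.10714286 221.125     ] 56 [ 0.50456923 -0.35162924  0.02431044]
[350.29090909 223.52727273] 55 [ 0.49605728 -0.32541819  0.02418465]
[[0.622, -0.362, 0.033], [0.619, -0.364, 0.035], [0.619, -0.367, 0.036], [0.616, -0.367, 0.035], [0.613, -0.367, 0.033], [0.613, -0.37, 0.037], [0.61, -0.37, 0.036], [0.607, -0.37, 0.036], [0.606, -0.372, 0.038], [0.604, -0.296, 0.036], [0.603, -0.372, 0.039], [0.601, -0.296, 0.035], [0.6, -0.372, 0.039], [0.601, -0.375, 0.037], [0.598, -0.293, 0.036], [0.598, -0.296, 0.037], [0.596, -0.373, 0.047], [0.597, -0.377, 0.039], [0.595, -
[... 3496 characters left out ...]
368, 0.042], [0.489, -0.371, 0.043], [0.489, -0.374, 0.043], [0.486, -0.312, 0.046], [0.486, -0.338, 0.046], [0.486, -0.345, 0.044], [0.486, -0.347, 0.046], [0.486, -0.35, 0.045], [0.486, -0.353, 0.045], [0.486, -0.367, 0.046], [0.483, -0.313, 0.042], [0.483, -0.316, 0.044], [0.483, -0.327, 0.043], [0.483, -0.331, 0.039], [0.483, -0.333, 0.042], [0.483, -0.336, 0.043], [0.483, -0.338, 0.048], [0.483, -0.341, 0.046], [0.483, -0.346, 0.035], [0.483, -0.348, 0.042], [0.483, -0.351, 0.041], [0.481, -0.314, 0.037], [0.48, -0.316, 0.041], [0.48, -0.318, 0.048], [0.48, -0.322, 0.042], [0.48, -0.324, 0.046], [0.48, -0.327, 0.044], [0.48, -0.33, 0.045], [0.477, -0.315, 0.045], [0.478, -0.319, 0.039]]
```

```bash
cat >> h.py <<'E'
MY=np.radians(50.4); MX=np.array([np.cos(MY),np.sin(MY),0]); MYv=np.array([-np.sin(MY),np.cos(MY),0]); Z=np.array([0,0,1.])
MO=np.array([.456,.206,0])+.0777*MX
def mill(x,y,z): return MO+MX*x+MYv*y+Z*z
SY=np.radians(14.3); GRIP=np.array([.443,-.370,.0686])
def Rt(yaw,a):  # tool frame: heading yaw, fingers tilted forward by a deg; x = -(left)
    h=np.array([np.cos(yaw),np.sin(yaw),0]); l=np.array([-np.sin(yaw),np.cos(yaw),0]); a=np.radians(a)
    z=np.sin(a)*h-np.cos(a)*Z; x=-l; return np.stack([x,np.cross(z,x),z],1)
import json,os
def log():
    s=r.read_state(); open('log.jsonl','a').write(json.dumps([list(map(float,s['joint_positions'])),list(map(float,s['ee_pos'])),list(map(float,s['eef_rot']))])+'\n'); return s
def inc(p,Rm):
    s=log(); R0=R.from_quat(s['eef_rot']).as_matrix()
    print('t',round(s['time'],2),'pos',s['ee_pos'].round(4),'F',s['ft_force'].round(1),'q',s['joint_positions'].round(2))
    rv=np.degrees(R.from_matrix(R0.T@Rm).as_rotvec()); d=R0.T@(p-s['ee_pos'])
    print('ROW',' '.join('%.1f'%v for v in rv),' '.join('%.4f'%v for v in d),'| ang %.0f dist %.3f'%(np.linalg.norm(rv),np.linalg.norm(d)))
E
python3 - <<'E'
from h import *
pad=mill(-.0777,0,.117)
inc(pad+[-.03,-.03,.18],Rt(MY,20))
inc(np.array([.28,.4,.3]),Rt(np.radians(100),0))
E
```

```text
t 0.15 pos [0.2665 0.565  0.222 ] F [ 0.6 -0.3 -0.1] q [-1.15  0.33 -0.06  1.46  0.02  1.35 -0.09]
ROW 14.2 18.2 103.1 -0.2839 0.3102 -0.0747 | ang 106 dist 0.427
t 0.15 pos [0.2665 0.565  0.222 ] F [ 0.6 -0.3 -0.1] q [-1.15  0.33 -0.06  1.46  0.02  1.35 -0.09]
ROW 0.0 0.1 54.7 -0.1436 0.0826 -0.0779 | ang 55 dist 0.183
```

Request:
carry_out(increments="0 0 10 0 0 -0.05 0; 0 0 20 -0.05 0.03 -0.09 0; 0 0 30 -0.1 0.06 -0.09 0; 0 0 40 -0.14 0.1 -0.09 0; 0 0 50 -0.18 0.14 -0.09 0", squeeze=20)

```text
time: 0.78
ee_pos: [0.3167, 0.3405, 0.3122]
eef_rot: [0.992, 0.125, -0.0, 0.0]
ft_force: [1.9, 0.2, -0.5]
width: 0.0451
```

```bash
python3 - <<'E'
from h import *
pad=mill(-.0777,0,.117)
inc(pad+[-.03,-.03,.15],Rt(MY,20))
E
```

```text
t 0.78 pos [0.3167 0.3405 0.3122] F [ 1.9  0.2 -0.5] q [-1.03 -0.06  0.11  1.72  0.01  1.49 -0.67]
ROW 18.5 9.4 53.4 0.0649 0.1865 0.0453 | ang 57 dist 0.203
```

Request:
carry_out(increments="3.5 2 10.5 0.013 0.037 0.009 0; 7 4 20 0.026 0.075 0.018 0; 11 6 31 0.04 0.11 0.028 0; 15 8 42 0.052 0.15 0.036 0; 18.5 9.4 53.4 0.065 0.1865 0.045 0")

```text
time: 1.4
ee_pos: [0.4266, 0.1744, 0.2671]
eef_rot: [0.938, -0.306, 0.056, -0.155]
ft_force: [1.4, 0.6, 0.2]
width: 0.0017
```

```bash
python3 - <<'E'
from h import *
pad=mill(-.0777,0,.117)
inc(pad+[-.03,-.03,.15],Rt(MY,20))
M=Rt(MY,20)
inc(pad-.05*M[:,2],M)
snap('wrist','w1');snap('top','t1')
E
```

```text
t 1.4 pos [0.4266 0.1744 0.2671] F [1.4 0.6 0.2] q [-0.76 -0.32  0.33  2.04 -0.05  1.1  -1.05]
ROW 1.0 0.5 3.4 -0.0014 -0.0008 0.0004 | ang 4 dist 0.002
t 1.4 pos [0.4266 0.1744 0.2671] F [1.4 0.6 0.2] q [-0.76 -0.32  0.33  2.04 -0.05  1.1  -1.05]
ROW 1.0 0.5 3.4 0.0029 0.0092 0.1059 | ang 4 dist 0.106
```

View pics/w1.png

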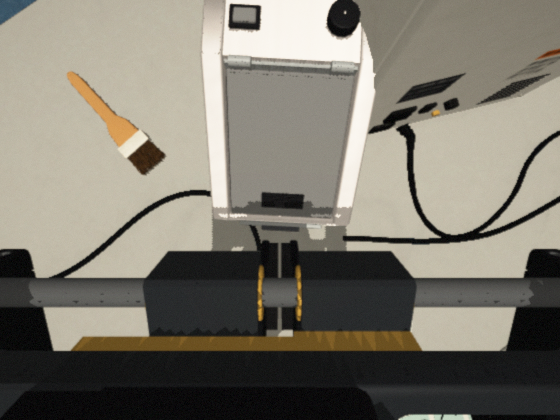

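The wrist view shows the lid lined up with the tool: pad at (283,200), hinge knuckles at (239,62) and (342,66).

```bash
python3 - <<'E'
from h import *
p,d,K,E=load('w1');P=cloud(d,K,E); g=p.max(2)
m=np.zeros(d.shape,bool); m[185:215,250:315]=1; m&=g<60
v,u=np.nonzero(m); print(u.mean(),v.mean(),P[m].mean(0), mill(-.0777,0,.117))
a,b=P[62,239],P[66,342]; print(a,b)
L=P[90:180,240:340].reshape(-1,3); L=L[L[:,2]>.05]; c=L.mean(0); n=np.linalg.svd(L-c,full_matrices=False)[2][2]; n*=np.sign(n[2]); print(n,np.degrees(np.arctan2(-n[1],-n[0])))
E
```

```text
281.9362745098039 200.6013071895425 [0.45757734 0.20228592 0.11907313] [0.456 0.206 0.117]
[0.49286922 0.30905785 0.1966135 ] [0.55699292 0.25605928 0.19813707]
[-0.46043205 -0.5739694   0.67717166] 51.26379065226994
```

```bash
sed -i 's/\[.456,.206,0\]/[.457,.204,0]/' h.py; python3 - <<'E'
from h import *
pad=mill(-.0777,0,.117); M=Rt(MY,20)
inc(pad-.012*M[:,2],M)
E
```

```text
t 1.5 pos [0.427  0.1719 0.2662] F [ 0.2  1.  -0.7] q [-0.76 -0.32  0.33  2.04 -0.05  1.11 -1.05]
ROW 1.1 0.5 3.2 0.0035 0.0072 0.1434 | ang 3 dist 0.144
```

Request:
carry_out(increments="0.5 0.2 1.6 0.002 0.003 0.04 0; 1.1 0.5 3.2 0.0035 0.007 0.08 0; 1.1 0.5 3.2 0.0035 0.007 0.12 0; 1.1 0.5 3.2 0.0035 0.007 0.143 0; 1.1 0.5 3.2 0.0035 0.007 0.143 0")

```text
time: 2.12
ee_pos: [0.4532, 0.2011, 0.1271]
eef_rot: [0.927, -0.333, 0.058, -0.162]
ft_force: [0.1, -0.4, 1.2]
width: 0.0008
```

```bash
python3 - <<'E'
from h import *
pad=mill(-.0777,0,.117); M=Rt(MY,20)
inc(pad-.0*M[:,2],M)
snap('side','s2')
E
```

```text
t 2.12 pos [0.4532 0.2011 0.1271] F [ 0.1 -0.4  1.2] q [-0.8  -0.1   0.38  2.19 -0.17  0.75 -0.99]
ROW 0.2 0.1 0.1 0.0011 -0.0009 0.0111 | ang 0 dist 0.011
```

Request:
carry_out(increments="0 0 0 0.001 -0.001 0.006 0; 0 0 0 0.001 -0.002 0.010 0; 0 0 0 0.001 -0.003 0.0125 0; 0 0 0 0.001 -0.003 0.0145 0; 0 0 0 0.001 -0.003 0.0145 0")

```text
time: 2.8
ee_pos: [0.4602, 0.2068, 0.1164]
eef_rot: [0.927, -0.333, 0.059, -0.163]
ft_force: [0.0, -0.4, 4.0]
width: 0.0007
```

```bash
python3 - <<'E'
from h import *
pad=mill(-.0777,0,.117); M=Rt(MY,20)
inc(pad-.0*M[:,2],M)
E
```

```text
t 2.8 pos [0.4602 0.2068 0.1164] F [ 0.  -0.4  4. ] q [-0.8  -0.07  0.39  2.19 -0.2   0.71 -0.97]
ROW 0.0 0.0 0.0 -0.0007 0.0037 -0.0020 | ang 0 dist 0.004
```

Request:
carry_out(increments="0 0 0 0 -0.0005 0.002 0; 0 0 0 0 -0.001 0.0035 0; 0 0 0 0 -0.001 0.005 0; 0 0 0 0 -0.0015 0.006 0; 0 0 0 0 -0.0015 0.006 0")

```text
time: 3.42
ee_pos: [0.4625, 0.2095, 0.112]
eef_rot: [0.927, -0.333, 0.059, -0.163]
ft_force: [-8.6, -6.3, 16.0]
width: 0.0008
```

```bash
python3 - <<'E'
from h import *
pad=mill(-.0777,0,.117); M=Rt(MY,20)
inc(pad-.0*M[:,2],M); s=r.read_state(); print(s['ft_force'])
E
```

```text
t 3.42 pos [0.4625 0.2095 0.112 ] F [-8.6 -6.3 16. ] q [-0.8  -0.05  0.39  2.18 -0.21  0.7  -0.96]
ROW 0.0 0.0 0.0 -0.0008 0.0056 -0.0073 | ang 0 dist 0.009
[-8.57550546 -6.29724773 16.01859279]
```

Request:
carry_out(increments="0 0 0 0 0.012 -0.035 0; 0 0 0 0 0.05 -0.08 0; 0 0 0 0 0.1 -0.115 0; 0 0 0 0 0.14 -0.14 0; 0 0 0 0 0.16 -0.15 0")

```text
time: 4.05
ee_pos: [0.3518, 0.0731, 0.1966]
eef_rot: [0.927, -0.333, 0.06, -0.164]
ft_force: [0.1, -0.3, 0.5]
width: -0.0
```

Request:
carry_out(increments="0 0 0 0 0.02 0 0.05; 0 0 0 0 0.05 0 0.07; 0 0 0 0 0.08 0 0.087; 0 0 0 0 0.08 0 0.087; 0 0 0 0 0.08 0 0.087")

```text
time: 4.68
ee_pos: [0.3104, 0.0106, 0.1654]
eef_rot: [0.926, -0.336, 0.056, -0.164]
ft_force: [0.8, -0.2, 1.2]
width: 0.0424
```

```bash
python3 - <<'E'
from h import *
inc(GRIP+[0,0,.12],Rt(SY,20))
snap('side','s3'); snap('top','t3')
E
```

```text
t 4.67 pos [0.3104 0.0106 0.1654] F [ 0.8 -0.2  1.2] q [ 0.44 -0.5  -0.21  2.39 -0.46  1.13 -0.27]
ROW 0.2 12.6 33.6 0.3455 0.1862 -0.0946 | ang 36 dist 0.404
```

View pics/s3.png

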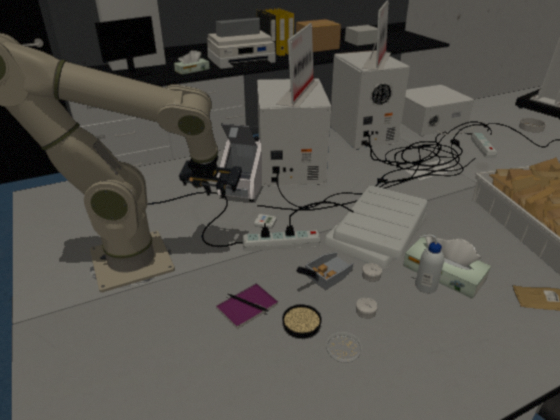

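View pics/t3.png

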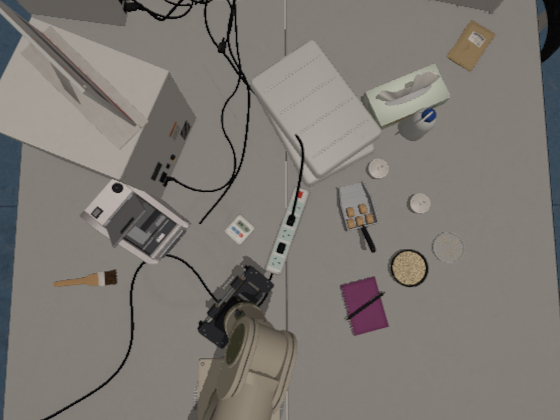

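The lid is open in both views: it stands upright at (236,140) in the side view, and in the top view the well shows at (145,222). The scoop has not moved. I'll fit an arm model from the logged joint and pose pairs so I can choose reachable grip tilts.

```bash
cat > kin.py <<'E'
import numpy as np, json, itertools
from scipy.spatial.transform import Rotation as R
from scipy.optimize import least_squares
D=[json.loads(l) for l in open('log.jsonl')]
Q=np.array([d[0] for d in D]);Pp=np.array([d[1] for d in D]);O=R.from_quat([d[2] for d in D])
def fk(q,par,s):
    d1,a1,L1,a2,L2,a3,L3,c1,c7=par[:9]
    r1=R.from_euler('z',s[0]*q[0]+c1);r2=r1*R.from_euler('y',q[1]);r3=r2*R.from_euler('z',s[1]*q[2]);r4=r3*R.from_euler('y',q[3])
    r5=r4*R.from_euler('z',s[2]*q[4]);r6=r5*R.from_euler('y',q[5]);r7=r6*R.from_euler('z',s[3]*q[6]+c7)
    p=np.array([0,0,d1])+r1.apply([a1,0,0])+r3.apply([a2,0,L1])+r5.apply([a3-a2,0,L2])+r6.apply([par[9],0,0])+r7.apply([0,0,L3])
    return p,r7
def res(par,s):
    o=[]
    for q,p,R0 in zip(Q,Pp,O):
        a,b=fk(q,par,s); o+=list(a-p)+list((b.inv()*R0).as_rotvec()*.3)
    return np.array(o)
if __name__=='__main__':
    best=None
    for s in itertools.product([1,-1],repeat=4):
      for c7 in [0,np.pi/2,np.pi]:
        f=least_squares(res,[.35,0,.45,0,.4,0,.25,0,c7,0],args=(s,))
        if best is None or f.cost<best[0]: best=(f.cost,s,f.x)
    print(best, np.abs(res(best[2],best[1])).max())
    json.dump([list(best[1]),list(best[2])],open('kin.json','w'))
E
python3 kin.py
```

```text
(np.float64(0.0005975406572692036), (-1, -1, -1, -1), array([ 2.24426698e-01, -2.32127458e-03,  4.43973574e-01,  3.58599283e-03,
        4.85365083e-01, -1.69727311e-02,  3.35202207e-01, -7.56292925e-02,
        3.06899979e+00, -3.74842077e-03])) 0.019853925089306168
```

```bash
python3 - <<'E'
import kin,numpy as np,json
s,p=json.load(open('kin.json'))
print(kin.res(p,s).reshape(-1,6).round(3))
E
```

```text
[[ 0.002  0.002 -0.001 -0.    -0.    -0.001]
 [ 0.002  0.002 -0.001 -0.    -0.    -0.001]
 [-0.009  0.005 -0.    -0.     0.    -0.001]
 [-0.008  0.001  0.003  0.001 -0.007  0.   ]
 [-0.008  0.001  0.003  0.001 -0.007  0.   ]
 [-0.008  0.001  0.003  0.    -0.007  0.   ]
 [ 0.    -0.001 -0.001  0.    -0.008  0.   ]
 [ 0.001 -0.002 -0.001  0.    -0.008  0.   ]
 [ 0.002 -0.003 -0.002  0.    -0.008  0.   ]
 [ 0.02   0.004 -0.003  0.    -0.008  0.   ]]
```

```bash
cat > plan.py <<'E'
from h import *
import kin
s_,p_=json.load(open('kin.json'))
LO=np.array([-2.6,-.5,-1.47,.16,-1.27,.06,-2.6]);HI=np.array([2.6,2.12,1.34,2.42,4.41,2.06,2.6])
rng=np.random.default_rng(0)
def ik(p,M,seed=None,n=12):
    best=(9,None)
    for i in range(n):
        q0=seed if (i==0 and seed is not None) else rng.uniform(LO,np.minimum(HI,[2.6,2.12,1.34,2.42,2,2.06,2.6]))
        f=kin.least_squares(lambda q:np.r_[kin.fk(q,p_,s_)[0]-p,.3*(kin.fk(q,p_,s_)[1].inv()*R.from_matrix(M)).as_rotvec()],q0,bounds=(LO+.03,HI-.03),max_nfev=80)
        c=np.abs(f.fun).max()
        if c<best[0]: best=(c,f.x)
        if c<1e-4: break
    return best
PZ=.0187
def scooptip(yaw,a,tip,edge):
    # returns tcp,M for pouring edge at 'edge', scoop heading yaw, tipped
    h=np.array([np.cos(yaw),np.sin(yaw),0]);t=np.radians(tip)
    g=edge+h*(-.174*np.cos(t)+.055*np.sin(t))+Z*(.174*np.sin(t)+.055*np.cos(t))
    M=Rt(yaw,a-tip); return g+PZ*M[:,2],M
E
cat > go.py <<'E'
from plan import *
q=r.read_state()['joint_positions']
for a in [0,10,20,30,40]:
    M=Rt(SY,a); c,x=ik(GRIP+PZ*M[:,2],M,q); print('grip',a,round(c,4),x.round(2))
    for tip in [0,30,55]:
        pt,M=scooptip(MY,a,tip,mill(-.055,0,.165)); c2,y=ik(pt,M,x); print('  tip',tip,round(c2,4),y.round(2),pt.round(3))
E
python3 go.py
```

```text
Traceback (most recent call last):
  File "go.py", line 4, in <module>
    M=Rt(SY,a); c,x=ik(GRIP+PZ*M[:,2],M,q); print('grip',a,round(c,4),x.round(2))
                    ~~^^^^^^^^^^^^^^^^^^^^
  File "plan.py", line 10, in ik
    f=kin.least_squares(lambda q:np.r_[kin.fk(q,p_,s_)[0]-p,.3*(kin.fk(q,p_,s_)[1].inv()*R.from_matrix(M)).as_rotvec()],q0,bounds=(LO+.03,HI-.03),max_nfev=80)
ValueError: Initial guess is outside of provided bounds
```

```bash
sed -i 's/        f=kin/        q0=np.clip(q0,LO+.04,HI-.04)\n        f=kin/' plan.py; python3 go.py
```

```text
grip 0 0.0 [ 0.67  0.36 -0.05  1.8   0.02  0.98 -0.72]
  tip 0 0.0 [-0.05 -0.24 -0.22  2.1  -0.06  1.28 -0.94] [0.361 0.087 0.201]
  tip 30 0.0 [ 0.41  0.32 -1.14  1.63  0.39  1.9  -1.45] [0.387 0.119 0.283]
  tip 55 0.0304 [-1.41  0.79  1.28  1.38 -0.    2.03 -0.66] [0.427 0.168 0.328]
grip 10 0.0 [ 0.67  0.31  0.03  1.88 -0.21  0.87 -0.5 ]
  tip 0 0.0 [ 0.67 -0.47 -0.68  2.19 -0.46  1.26 -0.54] [0.363 0.09  0.202]
  tip 30 0.0 [-0.17  0.05 -0.34  1.71  0.17  1.7  -1.2 ] [0.389 0.122 0.282]
  tip 55 0.011 [-1.32  0.61  1.08  1.35 -0.    2.03 -0.84] [0.428 0.169 0.326]
grip 20 0.0 [ 0.73  0.28  0.04  1.95 -0.46  0.8  -0.24]
  tip 0 0.0 [-0.1  -0.43 -0.01  2.28 -0.3   1.08 -0.68] [0.365 0.092 0.202]
  tip 30 0.0 [-0.1  -0.07 -0.33  1.79  0.07  1.56 -1.12] [0.391 0.124 0.281]
  tip 55 0.0 [-0.54  0.34 -0.07  1.35  0.24  2.02 -1.26] [0.43  0.171 0.324]
grip 30 0.0 [ 0.69  0.28  0.17  2.01 -0.78  0.8   0.08]
  tip 0 0.0047 [ 0.06 -0.47 -0.03  2.35 -0.53  1.04 -0.43] [0.367 0.095 0.204]
  tip 30 0.0 [-0.23 -0.17 -0.14  1.88 -0.02  1.43 -1.05] [0.393 0.127 0.281]
  tip 55 0.0 [-0.42  0.24 -0.18  1.43  0.2   1.88 -1.27] [0.432 0.173 0.322]
grip 40 0.0 [ 1.81  0.48 -1.    2.07 -0.47  0.6  -0.03]
  tip 0 0.011 [ 0.28 -0.47 -0.09  2.39 -0.78  1.09 -0.15] [0.368 0.097 0.206]
  tip 30 0.0001 [ 0.7  -0.42 -0.76  1.97 -0.43  1.39 -0.66] [0.395 0.129 0.281]
  tip 55 0.0 [-0.49  0.13 -0.05  1.53  0.11  1.73 -1.22] [0.433 0.176 0.321]
```

```bash
python3 - <<'E'
from plan import *
M=Rt(SY,30); print(M[:,2]); inc(GRIP+(PZ-.1)*M[:,2]+[0,0,.03],M)
M=Rt(np.radians(30),25); inc(np.array([.36,-.2,.22]),M)
E
```

```text
[ 0.48450787  0.12349951 -0.8660254 ]
t 4.78 pos [0.3113 0.0126 0.1664] F [ 0.1 -0.2 -0.2] q [ 0.43 -0.5  -0.21  2.39 -0.46  1.13 -0.28]
ROW 9.7 15.6 32.7 0.3210 0.2280 -0.0875 | ang 38 dist 0.403
t 4.78 pos [0.3113 0.0126 0.1664] F [ 0.1 -0.2 -0.2] q [ 0.43 -0.5  -0.21  2.39 -0.46  1.13 -0.28]
ROW 5.0 8.1 18.8 0.1726 0.1064 -0.0967 | ang 21 dist 0.225
```

Request:
carry_out(increments="1 1.6 3.8 0.03 0.02 -0.04 0.087; 2 3.2 7.5 0.07 0.04 -0.08 0.087; 3 5 11 0.105 0.064 -0.097 0.087; 4 6.5 15 0.14 0.085 -0.097 0.087; 5 8.1 18.8 0.173 0.106 -0.097 0.087")

```text
time: 5.4
ee_pos: [0.3623, -0.2, 0.2206]
eef_rot: [0.846, -0.487, 0.108, -0.188]
ft_force: [-0.1, 0.8, -0.8]
width: 0.0864
```

```bash
python3 - <<'E'
from plan import *
M=Rt(SY,30); inc(GRIP+(PZ-.1)*M[:,2]+[0,0,.02],M)
E
```

```text
t 5.4 pos [ 0.3623 -0.2     0.2206] F [-0.1  0.8 -0.8] q [ 0.61 -0.25  0.11  2.14 -0.42  1.14 -0.17]
ROW 4.9 7.3 14.0 0.1764 0.0755 0.0329 | ang 17 dist 0.195
```

Request:
carry_out(increments="1 1.5 2.8 0.035 0.015 0.006 0.087; 2 3 5.6 0.07 0.03 0.013 0.087; 3 4.4 8.4 0.106 0.045 0.02 0.087; 4 5.8 11.2 0.141 0.06 0.026 0.087; 4.9 7.3 14 0.176 0.0755 0.033 0.087")

```text
time: 6.02
ee_pos: [0.4059, -0.3791, 0.1584]
eef_rot: [0.764, -0.592, 0.159, -0.204]
ft_force: [1.3, 0.6, 0.6]
width: 0.0869
```

```bash
python3 - <<'E'
from plan import *
M=Rt(SY,30); inc(GRIP+(PZ-.1)*M[:,2]+[0,0,.02],M)
snap('wrist','w4'); snap('top','t4')
E
```

```text
t 6.03 pos [ 0.4059 -0.3791  0.1584] F [1.3 0.6 0.6] q [ 0.7   0.12  0.29  1.97 -0.65  0.97  0.01]
ROW 0.0 0.0 0.1 0.0003 0.0018 -0.0018 | ang 0 dist 0.003
```

View pics/w4.png

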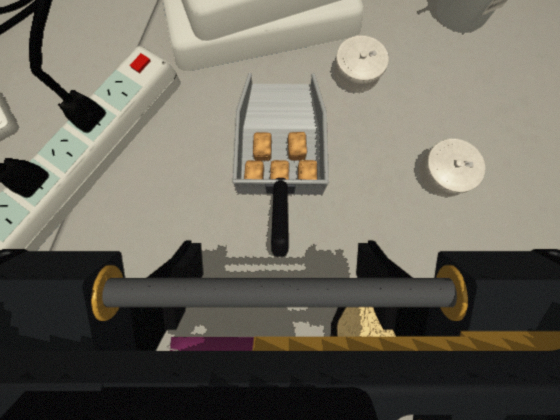

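View pics/t4.png

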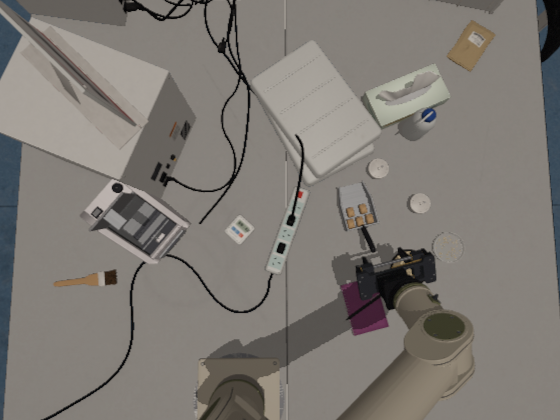

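The wrist view shows the handle centred between the jaws at column 280 and all five cubes in the pan. The top view shows the lid wide open. Now I go down to the handle.

```bash
python3 - <<'E'
from plan import *
p,d,K,E=load('w4');P=cloud(d,K,E); m=np.zeros(d.shape,bool); m[195:245,268:292]=1; m&=(p.max(2)<45)
H=P[m]; H=H[(H[:,2]>.03)&(H[:,2]<.12)]; c=H.mean(0); a=np.linalg.svd(H-c)[2][0]; a*=np.sign(a[2]); print(len(H),c,a,np.degrees(np.arctan2(a[1],a[0])), H[:,2].max())
# predicted handle centerline at c
h=np.array([np.cos(SY),np.sin(SY),0]); l=np.array([-h[1],h[0],0]); print('lateral',(c-GRIP)@l,'along',(c-GRIP)@h,'z',c[2]-GRIP[2])
M=Rt(SY,30); inc(GRIP+PZ*M[:,2],M)
E
```

```text
764 [ 0.44189922 -0.37309619  0.08155547] [-0.75233952 -0.18952265  0.63092505] -165.86074799090568 0.09843241197469854
lateral -0.002728369246940586 along -0.0018314267324891587 z 0.012955467296159692
t 6.12 pos [ 0.4049 -0.3802  0.157 ] F [ 0.8 -0.6  0.2] q [ 0.7   0.12  0.29  1.97 -0.65  0.97  0.01]
ROW 0.2 0.0 -0.0 -0.0004 0.0097 0.1150 | ang 0 dist 0.115
```

Request:
carry_out(increments="0 0 0 0.002 0.009 0.02 0.087; 0 0 0 0.002 0.0097 0.05 0.087; 0 0 0 0.002 0.0097 0.08 0.087; 0 0 0 0.002 0.0097 0.115 0.087; 0 0 0 0.002 0.0097 0.115 0.087")

```text
time: 6.75
ee_pos: [0.4543, -0.366, 0.0506]
eef_rot: [0.765, -0.591, 0.155, -0.204]
ft_force: [-0.3, -0.7, 0.0]
width: 0.0872
```

Request:
carry_out(increments="0 0 0 0 0 0 0.05; 0 0 0 0 0 0 0.03; 0 0 0 0 0 0 0.02; 0 0 0 0 0 0 0.0; 0 0 0 0 0 0 0.0", squeeze=40)

```text
time: 7.38
ee_pos: [0.4542, -0.3662, 0.0508]
eef_rot: [0.765, -0.591, 0.155, -0.204]
ft_force: [-0.8, 0.4, 0.4]
width: 0.0447
```

Request:
carry_out(increments="0 0 0 0 0 0 0; 0 0 0 0 0 0 0; 0 0 0 0 0 0 0; 0 0 0 0 0 0 0; 0 0 0 0 0 0 0")

```text
time: 8.0
ee_pos: [0.4542, -0.3664, 0.0508]
eef_rot: [0.765, -0.591, 0.155, -0.204]
ft_force: [-0.3, -0.8, 0.5]
width: 0.0135
```

```bash
python3 - <<'E'
from plan import *
M=Rt(SY,30); inc(GRIP+PZ*M[:,2],M)
s=r.read_state(); print(s['width'],s['ft_force'],s['torque'])
snap('wrist','w5'); 
E
```

```text
t 8.0 pos [ 0.4542 -0.3664  0.0508] F [-0.3 -0.8  0.5] q [ 0.68  0.31  0.22  2.01 -0.81  0.77  0.15]
ROW 0.3 0.3 0.2 0.0007 0.0013 -0.0026 | ang 0 dist 0.003
0.013546287115587306 [-0.34778455 -0.83715936  0.54564811] [-0.50357735  0.76086587 -0.16866111]
```

View pics/w5.png

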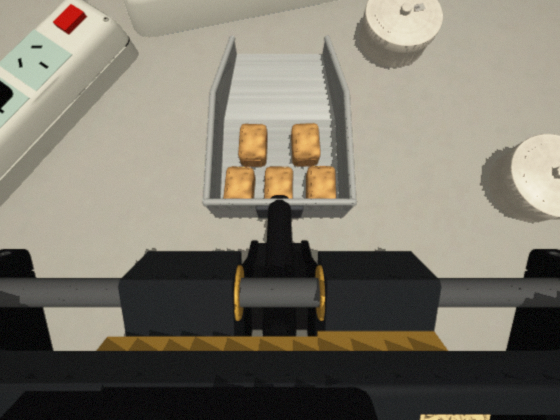

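Gripped: opening 13.5 mm, handle between the pads, cubes in place. Now a slow level lift.

Request:
carry_out(increments="0 0 0 0 -0.005 -0.009 0; 0 0 0 0 -0.015 -0.026 0; 0 0 0 0 -0.03 -0.052 0; 0 0 0 0 -0.05 -0.087 0; 0 0 0 0 -0.06 -0.104 0", squeeze=50)

```text
time: 8.68
ee_pos: [0.4551, -0.3671, 0.1733]
eef_rot: [0.765, -0.591, 0.156, -0.204]
ft_force: [-0.1, -0.4, -2.4]
width: 0.0136
```

```bash
python3 - <<'E'
from plan import *
s=r.read_state(); print(s['width'],s['ft_force'],s['torque'],R.from_quat(s['eef_rot']).as_matrix()[:,2])
snap('wrist','w6');snap('side','s6')
M=Rt(SY,30)
# carry stations
st=[]
q=s['joint_positions']
for tip in [0,5,10,15,20,30,40,50,55,60]:
  for e in [(-.055,.165),(-.055,.21),(-.08,.21)]:
    pt,M=scooptip(MY,30,tip,mill(e[0],0,e[1])); c,x=ik(pt,M,q,n=6); print(tip,e,round(c,4),x.round(2),pt.round(3))
E
```

```text
0.013582157091834253 [-0.0643817 -0.3864101 -2.4448083] [-0.32609625  1.22463591 -0.07205256] [ 0.48024822  0.12686463 -0.86790956]
0 (-0.055, 0.165) 0.0047 [ 0.06 -0.47 -0.03  2.35 -0.53  1.04 -0.43] [0.367 0.095 0.204]
0 (-0.055, 0.21) 0.0094 [ 0.06 -0.47 -0.03  2.25 -0.5   1.14 -0.48] [0.367 0.095 0.249]
0 (-0.08, 0.21) 0.0152 [ 0.15 -0.47 -0.03  2.25 -0.52  1.2  -0.4 ] [0.351 0.075 0.249]
5 (-0.055, 0.165) 0.0 [-0.04 -0.47 -0.02  2.29 -0.4   1.07 -0.6 ] [0.369 0.098 0.218]
5 (-0.055, 0.21) 0.0033 [-0.03 -0.47 -0.02  2.19 -0.38  1.17 -0.63] [0.369 0.098 0.263]
5 (-0.08, 0.21) 0.0099 [ 0.04 -0.47 -0.02  2.19 -0.4   1.23 -0.56] [0.353 0.078 0.263]
10 (-0.055, 0.165) 0.0 [ 0.02 -0.43 -0.12  2.21 -0.34  1.14 -0.68] [0.372 0.102 0.232]
10 (-0.055, 0.21) 0.0005 [-0.11 -0.44 -0.02  2.13 -0.28  1.23 -0.75] [0.372 0.102 0.277]
10 (-0.08, 0.21) 0.0022 [-0.06 -0.47 -0.01  2.14 -0.29  1.26 -0.7 ] [0.356 0.082 0.277]
15 (-0.055, 0.165) 0.0 [-0.05 -0.38 -0.13  2.13 -0.25  1.21 -0.79] [0.376 0.107 0.245]
15 (-0.055, 0.21) 0.0 [-0.16 -0.38 -0.04  2.05 -0.2   1.29 -0.85] [0.376 0.107 0.29 ]
15 (-0
[... 935 characters left out ...]
163 0.316]
50 (-0.055, 0.21) 0.0 [-0.74  0.15  0.23  1.44  0.12  1.87 -1.18] [0.423 0.163 0.361]
50 (-0.08, 0.21) 0.0 [-1.24  0.13  0.79  1.49  0.08  1.86 -1.11] [0.407 0.144 0.361]
55 (-0.055, 0.165) 0.0 [-0.09  0.27 -0.59  1.43  0.27  1.9  -1.35] [0.432 0.173 0.322]
55 (-0.055, 0.21) 0.0 [-0.31  0.24 -0.32  1.34  0.23  1.98 -1.28] [0.432 0.173 0.367]
55 (-0.08, 0.21) 0.0 [-0.35  0.19 -0.24  1.41  0.21  1.96 -1.24] [0.416 0.154 0.367]
60 (-0.055, 0.165) 0.0 [-0.84  0.34  0.33  1.34  0.12  1.95 -1.17] [0.44  0.184 0.327]
60 (-0.055, 0.21) 0.0008 [-1.18  0.41  0.84  1.26 -0.    2.03 -1.  ] [0.44  0.184 0.372]
60 (-0.08, 0.21) 0.0 [-0.74  0.27  0.22  1.32  0.17  2.03 -1.17] [0.424 0.165 0.372]
```

View pics/w6.png

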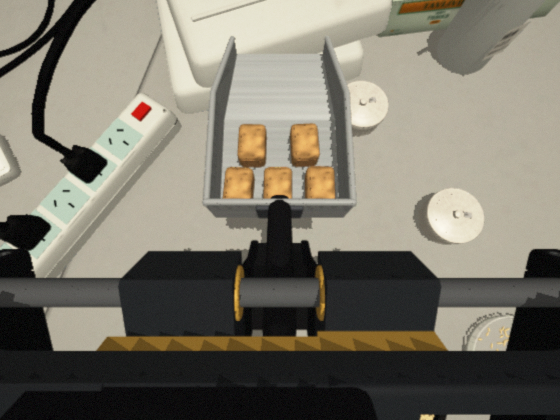

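View pics/s6.png

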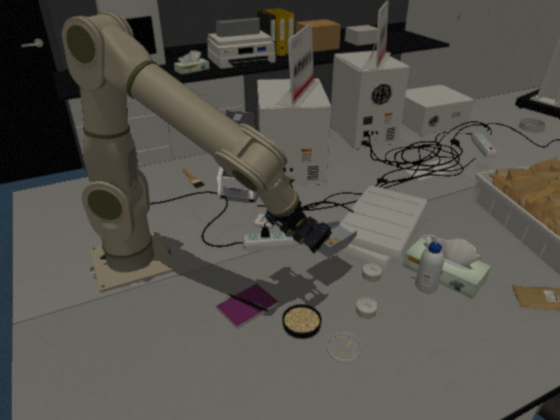

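```bash
python3 - <<'E'
from plan import *
pt,M=scooptip(MY,30,8,mill(-.075,0,.215)); print(pt)
inc(np.array([.445,-.26,.255]),Rt(np.radians(20),28))
E
```

```text
[0.35823308 0.0846113  0.27634253]
t 8.78 pos [ 0.4555 -0.3673  0.1731] F [ 0.5 -0.9 -2.3] q [ 0.63  0.14  0.26  1.92 -0.63  0.96 -0.09]
ROW -1.8 -2.6 -4.7 -0.1065 -0.0554 -0.0626 | ang 6 dist 0.135
```

Request:
carry_out(increments="-0.2 -0.3 -0.5 -0.01 -0.005 -0.006 0; -0.6 -0.9 -1.5 -0.035 -0.018 -0.02 0; -1 -1.5 -2.6 -0.06 -0.031 -0.035 0; -1.5 -2.1 -3.8 -0.086 -0.044 -0.05 0; -1.8 -2.6 -4.7 -0.1065 -0.0554 -0.0626 0")

```text
time: 9.4
ee_pos: [0.4444, -0.258, 0.2544]
eef_rot: [0.795, -0.556, 0.137, -0.199]
ft_force: [1.1, 0.1, -1.9]
width: 0.0139
```

```bash
python3 - <<'E'
from plan import *
inc(np.array([.42,-.13,.27]),Rt(np.radians(30),25))
E
```

```text
t 9.4 pos [ 0.4444 -0.258   0.2544] F [ 1.1  0.1 -1.9] q [ 0.53 -0.11  0.17  1.97 -0.46  1.08 -0.33]
ROW -2.9 -4.3 -8.9 -0.1286 -0.0259 -0.0036 | ang 10 dist 0.131
```

Request:
carry_out(increments="-0.6 -0.9 -1.8 -0.025 -0.005 -0.001 0; -1.2 -1.7 -3.6 -0.051 -0.01 -0.002 0; -1.8 -2.6 -5.4 -0.077 -0.015 -0.003 0; -2.4 -3.5 -7.2 -0.103 -0.02 -0.003 0; -2.9 -4.3 -8.9 -0.1286 -0.026 -0.0036 0")

```text
time: 10.02
ee_pos: [0.4196, -0.1282, 0.2699]
eef_rot: [0.846, -0.487, 0.108, -0.188]
ft_force: [-0.1, -0.5, -3.0]
width: 0.0138
```

```bash
python3 - <<'E'
from plan import *
inc(np.array([.385,-.02,.28]),Rt(np.radians(41),23))
E
```

```text
t 10.03 pos [ 0.4196 -0.1282  0.2699] F [-0.1 -0.5 -3. ] q [ 0.45 -0.29  0.02  2.06 -0.39  1.15 -0.45]
ROW -2.0 -4.4 -9.9 -0.1110 -0.0264 0.0013 | ang 11 dist 0.114
```

Request:
carry_out(increments="-0.4 -0.9 -2 -0.024 -0.005 0 0; -0.8 -1.8 -4 -0.047 -0.011 0 0; -1.2 -2.6 -6 -0.069 -0.016 0.001 0; -1.6 -3.5 -8 -0.091 -0.021 0.001 0; -2 -4.4 -9.9 -0.111 -0.0264 0.0013 0")

```text
time: 10.65
ee_pos: [0.3846, -0.0186, 0.2802]
eef_rot: [0.892, -0.405, 0.082, -0.181]
ft_force: [0.3, 0.0, -2.0]
width: 0.0134
```

```bash
python3 - <<'E'
from plan import *
pt,M=scooptip(MY,30,9,mill(-.075,0,.215)); inc(pt,M)
snap('wrist','w7')
E
```

```text
t 10.65 pos [ 0.3846 -0.0186  0.2802] F [ 0.3  0.  -2. ] q [ 0.37 -0.42 -0.11  2.12 -0.4   1.23 -0.49]
ROW -2.0 -3.4 -8.6 -0.0952 -0.0448 0.0202 | ang 9 dist 0.107
```

View pics/w7.png

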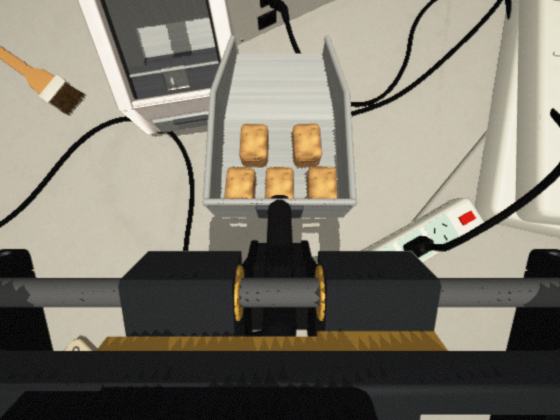

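The cubes are still in place and the mill comes into view upper left, at (165,60). Moving in front of the mouth.

Request:
carry_out(increments="-0.4 -0.7 -1.7 -0.022 -0.009 0.004 0; -0.8 -1.4 -3.4 -0.045 -0.018 0.008 0; -1.2 -2 -5.2 -0.065 -0.027 0.012 0; -1.6 -2.7 -7 -0.083 -0.037 0.016 0; -2 -3.4 -8.6 -0.095 -0.045 0.02 0")

```text
time: 11.32
ee_pos: [0.3583, 0.0886, 0.2798]
eef_rot: [0.926, -0.33, 0.061, -0.171]
ft_force: [0.0, 0.3, -2.3]
width: 0.0139
```

```bash
python3 - <<'E'
from plan import *
pt,M=scooptip(MY,30,9,mill(-.075,0,.215)); inc(pt,M)
pt,M=scooptip(MY,30,22,mill(-.055,0,.175)); inc(pt,M)
snap('wrist','w8');snap('side','s8');snap('top','t8')
E
```

```text
t 11.32 pos [0.3583 0.0886 0.2798] F [ 0.   0.3 -2.3] q [ 0.27 -0.49 -0.27  2.14 -0.43  1.26 -0.58]
ROW 0.1 0.1 0.4 0.0025 0.0022 -0.0000 | ang 0 dist 0.003
t 11.32 pos [0.3583 0.0886 0.2798] F [ 0.   0.3 -2.3] q [ 0.27 -0.49 -0.27  2.14 -0.43  1.26 -0.58]
ROW -12.9 0.1 0.4 0.0027 -0.0314 0.0197 | ang 13 dist 0.037
```

View pics/w8.png

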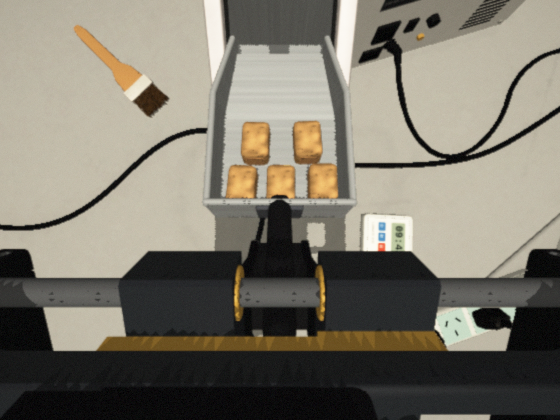

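View pics/s8.png

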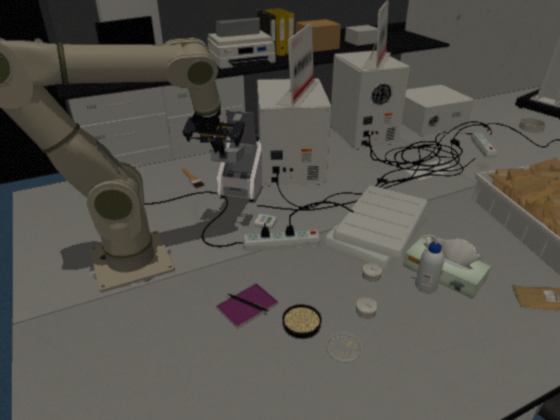

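View pics/t8.png

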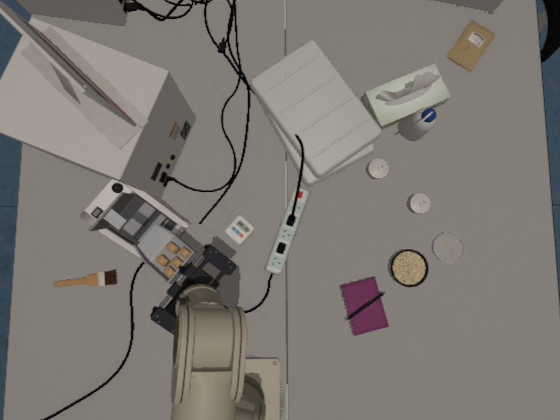

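Pan, mouth and tool are in line in all views; in the top view the cubes are at (172,257), still in the pan. Working out the tipping rows.

```bash
python3 - <<'E'
from plan import *
for t,x,z in [(12,-.07,.2),(15,-.065,.185),(18,-.058,.175),(21,-.052,.168),(24,-.047,.162)]:
    pt,M=scooptip(MY,30,t,mill(x,0,z)); inc(pt,M)
E
```

```text
t 11.47 pos [0.3585 0.0877 0.2796] F [ 0.3 -0.2 -2.5] q [ 0.27 -0.49 -0.27  2.14 -0.43  1.26 -0.58]
ROW -2.9 0.1 0.3 0.0018 -0.0039 0.0095 | ang 3 dist 0.010
t 11.47 pos [0.3585 0.0877 0.2796] F [ 0.3 -0.2 -2.5] q [ 0.27 -0.49 -0.27  2.14 -0.43  1.26 -0.58]
ROW -5.9 0.1 0.3 0.0018 -0.0098 0.0193 | ang 6 dist 0.022
t 11.47 pos [0.3585 0.0877 0.2796] F [ 0.3 -0.2 -2.5] q [ 0.27 -0.49 -0.27  2.14 -0.43  1.26 -0.58]
ROW -8.9 0.1 0.3 0.0019 -0.0196 0.0256 | ang 9 dist 0.032
t 11.47 pos [0.3585 0.0877 0.2796] F [ 0.3 -0.2 -2.5] q [ 0.27 -0.49 -0.27  2.14 -0.43  1.26 -0.58]
ROW -11.9 0.1 0.3 0.0019 -0.0299 0.0290 | ang 12 dist 0.042
t 11.47 pos [0.3585 0.0877 0.2796] F [ 0.3 -0.2 -2.5] q [ 0.27 -0.49 -0.27  2.14 -0.43  1.26 -0.58]
ROW -14.9 0.1 0.3 0.0020 -0.0398 0.0315 | ang 15 dist 0.051
```

Request:
carry_out(increments="-3 0.1 0.3 0.002 -0.004 0.0095 0; -6 0.1 0.3 0.002 -0.01 0.019 0; -9 0.1 0.3 0.002 -0.0195 0.0255 0; -12 0.1 0.3 0.002 -0.03 0.029 0; -15 0.1 0.3 0.002 -0.04 0.0315 0")

```text
time: 12.1
ee_pos: [0.3915, 0.1236, 0.2644]
eef_rot: [0.939, -0.339, 0.018, -0.048]
ft_force: [0.9, -0.5, -3.0]
width: 0.014
```

```bash
python3 - <<'E'
from plan import *
for t,x,z in [(24,-.047,.162),(30,-.045,.16),(36,-.045,.16),(42,-.045,.16),(47,-.045,.158),(52,-.045,.158)]:
    pt,M=scooptip(MY,30,t,mill(x,0,z)); inc(pt,M)
snap('wrist','w9')
E
```

```text
t 12.1 pos [0.3915 0.1236 0.2644] F [ 0.9 -0.5 -3. ] q [ 0.29 -0.24 -0.55  1.95 -0.19  1.32 -0.91]
ROW 0.1 -0.0 -0.1 -0.0008 0.0002 -0.0000 | ang 0 dist 0.001
t 12.1 pos [0.3915 0.1236 0.2644] F [ 0.9 -0.5 -3. ] q [ 0.29 -0.24 -0.55  1.95 -0.19  1.32 -0.91]
ROW -5.9 -0.0 -0.1 -0.0008 -0.0143 -0.0101 | ang 6 dist 0.018
t 12.1 pos [0.3915 0.1236 0.2644] F [ 0.9 -0.5 -3. ] q [ 0.29 -0.24 -0.55  1.95 -0.19  1.32 -0.91]
ROW -11.9 -0.0 -0.1 -0.0009 -0.0283 -0.0210 | ang 12 dist 0.035
t 12.1 pos [0.3915 0.1236 0.2644] F [ 0.9 -0.5 -3. ] q [ 0.29 -0.24 -0.55  1.95 -0.19  1.32 -0.91]
ROW -17.9 -0.0 -0.1 -0.0009 -0.0433 -0.0303 | ang 18 dist 0.053
t 12.1 pos [0.3915 0.1236 0.2644] F [ 0.9 -0.5 -3. ] q [ 0.29 -0.24 -0.55  1.95 -0.19  1.32 -0.91]
ROW -22.9 -0.0 -0.1 -0.0009 -0.0564 -0.0349 | ang 23 dist 0.066
t 12.1 pos [0.3915 0.1236 0.2644] F [ 0.9 -0.5 -3. ] q [ 0.29 -0.24 -0.55  1.95 -0.19  1.32 -0.91]
ROW -27.9 0.0 -0.1 -0.0009 -0.0701 -0.0403 | ang 28 dist 0.081
```

View pics/w9.png

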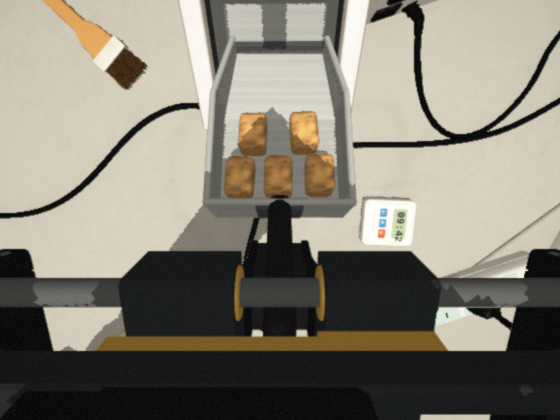

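At 24° tip the cubes are still in the pan, and the pour edge sits over the mouth at (283,45). Tipping on.

Request:
carry_out(increments="-6 0 -0.1 -0.001 -0.0143 -0.010 0; -12 0 -0.1 -0.001 -0.0283 -0.021 0; -18 0 -0.1 -0.001 -0.0433 -0.0303 0; -23 0 -0.1 -0.001 -0.0564 -0.035 0; -28 0 -0.1 -0.001 -0.07 -0.0403 0")

```text
time: 12.78
ee_pos: [0.4343, 0.1758, 0.3117]
eef_rot: [0.923, -0.333, -0.066, 0.182]
ft_force: [-0.1, 0.2, -1.9]
width: 0.0137
```

```bash
python3 - <<'E'
from plan import *
for t,x,z in [(52,-.045,.158),(58,-.045,.158)]:
    pt,M=scooptip(MY,30,t,mill(x,0,z)); inc(pt,M)
snap('wrist','w10');snap('top','t10')
E
```

```text
t 12.78 pos [0.4343 0.1758 0.3117] F [-0.1  0.2 -1.9] q [ 0.05  0.32 -0.78  1.43  0.28  1.87 -1.41]
ROW 0.3 0.0 -0.1 -0.0005 0.0018 0.0008 | ang 0 dist 0.002
t 12.78 pos [0.4343 0.1758 0.3117] F [-0.1  0.2 -1.9] q [ 0.05  0.32 -0.78  1.43  0.28  1.87 -1.41]
ROW -5.7 0.1 -0.0 -0.0005 -0.0110 -0.0115 | ang 6 dist 0.016
```

View pics/w10.png

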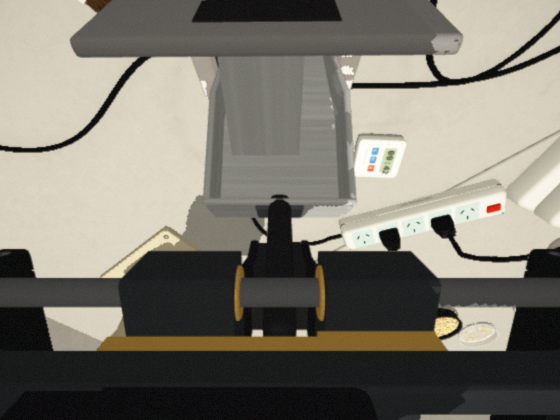

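View pics/t10.png

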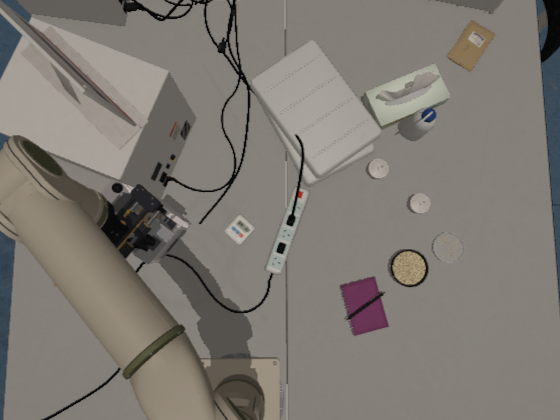

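The pan floor in view is empty (wrist image 210–350, 60–200), but the lid's top hides the front edge. I'll tip a little more and wait before backing out.

Request:
carry_out(increments="-2 0 0 0 -0.004 -0.004 0; -4 0 0 0 -0.007 -0.007 0; -4 0 0 0 -0.007 -0.007 0; -4 0 0 0 -0.007 -0.007 0; -4 0 0 0 -0.007 -0.007 0")

```text
time: 13.5
ee_pos: [0.4401, 0.1837, 0.314]
eef_rot: [0.916, -0.329, -0.079, 0.214]
ft_force: [0.4, -0.3, -2.2]
width: 0.0138
```

```bash
python3 - <<'E'
from plan import *
for t,x,z in [(50,-.045,.16),(43,-.045,.165),(36,-.047,.17),(29,-.05,.18),(23,-.055,.185)]:
    pt,M=scooptip(MY,30,t,mill(x,0,z)); inc(pt,M)
E
```

```text
t 13.5 pos [0.4401 0.1837 0.314 ] F [ 0.4 -0.3 -2.2] q [-0.02  0.4  -0.77  1.36  0.32  1.95 -1.45]
ROW 6.3 0.2 0.1 0.0001 0.0140 0.0101 | ang 6 dist 0.017
t 13.5 pos [0.4401 0.1837 0.314 ] F [ 0.4 -0.3 -2.2] q [-0.02  0.4  -0.77  1.36  0.32  1.95 -1.45]
ROW 13.3 0.2 0.1 0.0001 0.0276 0.0229 | ang 13 dist 0.036
t 13.5 pos [0.4401 0.1837 0.314 ] F [ 0.4 -0.3 -2.2] q [-0.02  0.4  -0.77  1.36  0.32  1.95 -1.45]
ROW 20.3 0.2 0.1 0.0001 0.0408 0.0378 | ang 20 dist 0.056
t 13.5 pos [0.4401 0.1837 0.314 ] F [ 0.4 -0.3 -2.2] q [-0.02  0.4  -0.77  1.36  0.32  1.95 -1.45]
ROW 27.3 0.2 0.1 0.0001 0.0548 0.0496 | ang 27 dist 0.074
t 13.5 pos [0.4401 0.1837 0.314 ] F [ 0.4 -0.3 -2.2] q [-0.02  0.4  -0.77  1.36  0.32  1.95 -1.45]
ROW 33.3 0.2 0.1 0.0002 0.0654 0.0646 | ang 33 dist 0.092
```

Request:
carry_out(increments="6.3 0 0 0 0.014 0.010 0; 13.3 0 0 0 0.0276 0.023 0; 20.3 0 0 0 0.041 0.038 0; 27.3 0 0 0 0.055 0.05 0; 33.3 0 0 0 0.0654 0.0646 0")

```text
time: 14.12
ee_pos: [0.3842, 0.1154, 0.2855]
eef_rot: [0.939, -0.338, 0.021, -0.06]
ft_force: [-0.7, -0.7, -2.7]
width: 0.0136
```

```bash
python3 - <<'E'
from plan import *
for t,x,z in [(17,-.065,.195),(13,-.075,.205),(11,-.09,.21),(9,-.11,.215)]:
    pt,M=scooptip(MY,30,t,mill(x,0,z)); inc(pt,M)
snap('wrist','w11');snap('top','t11')
p=load('t11')[0]; cv2.imwrite('pics/t11c.png',cv2.resize(p[165:285,60:220],None,fx=4.5,fy=4.5,interpolation=cv2.INTER_CUBIC))
E
```

```text
t 14.12 pos [0.3842 0.1154 0.2855] F [-0.7 -0.7 -2.7] q [ 0.42 -0.3  -0.6   1.94 -0.26  1.36 -0.82]
ROW 5.7 -0.0 -0.0 -0.0003 0.0193 0.0029 | ang 6 dist 0.020
t 14.12 pos [0.3842 0.1154 0.2855] F [-0.7 -0.7 -2.7] q [ 0.42 -0.3  -0.6   1.94 -0.26  1.36 -0.82]
ROW 9.7 -0.0 -0.0 -0.0003 0.0348 0.0013 | ang 10 dist 0.035
t 14.12 pos [0.3842 0.1154 0.2855] F [-0.7 -0.7 -2.7] q [ 0.42 -0.3  -0.6   1.94 -0.26  1.36 -0.82]
ROW 11.7 -0.0 -0.0 -0.0003 0.0522 -0.0006 | ang 12 dist 0.052
t 14.12 pos [0.3842 0.1154 0.2855] F [-0.7 -0.7 -2.7] q [ 0.42 -0.3  -0.6   1.94 -0.26  1.36 -0.82]
ROW 13.7 -0.0 -0.0 -0.0003 0.0744 -0.0030 | ang 14 dist 0.075
```

View pics/w11.png

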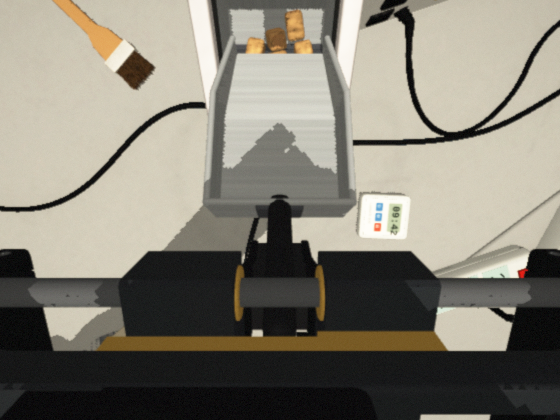

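View pics/t11c.png

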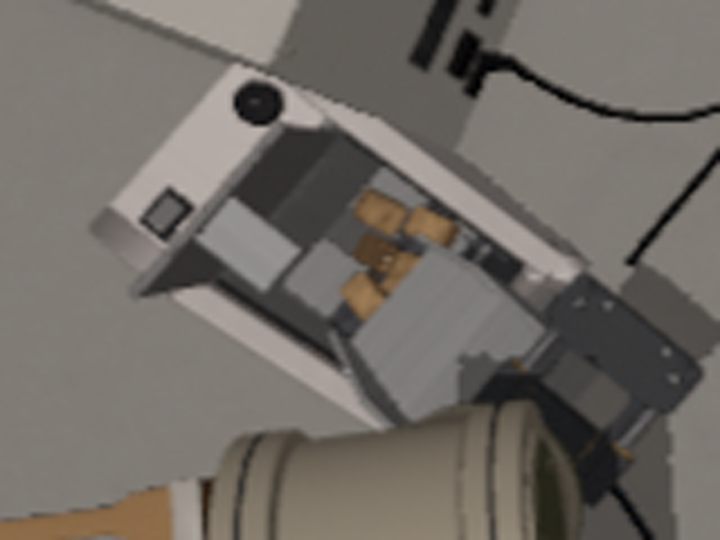

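The pan is empty, and the top crop shows all five cubes in the well, e.g. at (383,210), (430,225), (378,252), (400,268) and (363,295). Backing out.

Request:
carry_out(increments="3 0 0 0 0.01 0 0; 6 0 0 0 0.02 0 0; 8.5 0 0 0 0.035 0 0; 10 0 0 0.02 0.055 0 0; 12 0 0 0.05 0.065 0 0")

```text
time: 14.85
ee_pos: [0.3797, 0.0314, 0.2767]
eef_rot: [0.927, -0.336, 0.056, -0.155]
ft_force: [0.7, 0.5, -2.4]
width: 0.0138
```

```bash
python3 - <<'E'
from plan import *
inc(np.array([.39,-.04,.28]),Rt(np.radians(40),23))
p,d,K,E=snap('top','t12'); P=cloud(d,K,E)
hsv=cv2.cvtColor(p,cv2.COLOR_BGR2HSV); m=(hsv[...,1]>90)&(hsv[...,0]<25); m[:190]=0;m[262:]=0;m[:,:100]=0;m[:,200:]=0
v,u=np.nonzero(m); A=P[m]; B=np.c_[(A-MO)@MX,(A-MO)@MYv,A[:,2]]; print(len(B),B.min(0),B.max(0),B.mean(0))
cv2.imwrite('pics/t12c.png',cv2.resize(p[165:285,60:220],None,fx=4.5,fy=4.5,interpolation=cv2.INTER_CUBIC))
E
```

```text
t 14.85 pos [0.3797 0.0314 0.2767] F [ 0.7  0.5 -2.4] q [ 0.43 -0.4  -0.29  2.09 -0.41  1.28 -0.45]
ROW 4.0 3.6 9.5 0.0536 0.0446 -0.0188 | ang 11 dist 0.072
361 [-0.03774198 -0.04086606  0.04489413] [0.02500849 0.04214179 0.08450657] [-0.01074167 -0.00284431  0.06937904]
```

View pics/t12c.png

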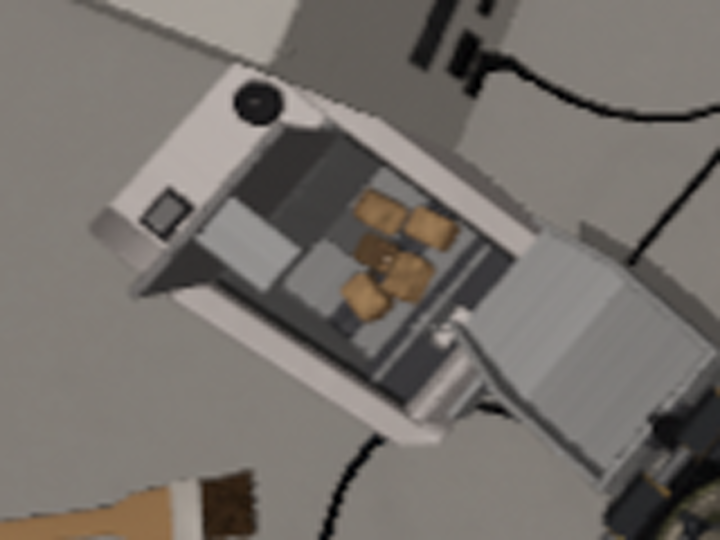

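The clear view shows all five cubes in the well, with measured surfaces at x −38 to 25, y ±42 and z 45 to 85 mm in the mill's frame. Now I take the scoop back along the same path.

Request:
carry_out(increments="0.8 0.7 1.9 0.011 0.009 -0.004 0; 1.6 1.4 3.8 0.022 0.018 -0.008 0; 2.4 2.1 5.7 0.033 0.027 -0.012 0; 3.2 2.9 7.6 0.044 0.036 -0.016 0; 4 3.6 9.5 0.0536 0.0446 -0.0188 0")

```text
time: 15.52
ee_pos: [0.3912, -0.0448, 0.2794]
eef_rot: [0.887, -0.417, 0.085, -0.182]
ft_force: [0.6, 0.1, -2.2]
width: 0.0138
```

```bash
python3 - <<'E'
from plan import *
inc(np.array([.43,-.2,.27]),Rt(np.radians(25),27))
E
```

```text
t 15.53 pos [ 0.3912 -0.0448  0.2794] F [ 0.6  0.1 -2.2] q [ 0.51 -0.39 -0.16  2.1  -0.43  1.24 -0.42]
ROW 3.8 6.2 13.3 0.1443 0.0673 -0.0186 | ang 15 dist 0.160
```

Request:
carry_out(increments="0.8 1.2 2.7 0.029 0.013 -0.004 0; 1.5 2.5 5.3 0.058 0.027 -0.007 0; 2.3 3.7 8 0.087 0.04 -0.011 0; 3 5 10.6 0.116 0.054 -0.015 0; 3.8 6.2 13.3 0.144 0.067 -0.0186 0")

```text
time: 16.15
ee_pos: [0.4301, -0.2018, 0.2697]
eef_rot: [0.819, -0.524, 0.125, -0.197]
ft_force: [0.2, 1.2, -1.4]
width: 0.0141
```

```bash
python3 - <<'E'
from plan import *
inc(np.array([.4545,-.366,.18]),Rt(SY,30))
print(r.read_state()['eef_rot'])
E
```

```text
t 16.15 pos [ 0.4301 -0.2018  0.2697] F [ 0.2  1.2 -1.4] q [ 0.62 -0.2   0.02  2.   -0.45  1.14 -0.35]
ROW 3.0 5.0 9.2 0.1595 0.0821 0.0586 | ang 11 dist 0.189
[ 0.81892803 -0.52434762  0.12532072 -0.19675156]
```

Request:
carry_out(increments="0.6 1 1.8 0.032 0.016 0.012 0; 1.2 2 3.7 0.064 0.033 0.024 0; 1.8 3 5.5 0.096 0.049 0.035 0; 2.4 4 7.4 0.128 0.066 0.047 0; 3 5 9.2 0.1595 0.082 0.0586 0")

```text
time: 16.77
ee_pos: [0.4541, -0.3683, 0.1787]
eef_rot: [0.762, -0.594, 0.159, -0.204]
ft_force: [0.1, -0.5, -1.5]
width: 0.0137
```

```bash
python3 - <<'E'
from plan import *
M=R.from_quat([0.765,-0.591,0.155,-0.204]).as_matrix()  # orientation at grasp
inc(np.array([.4542,-.3664,.0528]),M)
p,d,K,E=snap('wrist','w13');P=cloud(d,K,E)
# side wall tops tilt check
for u,v in [(209,190),(215,110),(352,190),(345,110),(240,180),(320,180),(240,140),(320,140)]: print(u,v,P[v,u].round(4))
E
```

```text
t 16.77 pos [ 0.4541 -0.3683  0.1787] F [ 0.1 -0.5 -1.5] q [ 0.72  0.13  0.17  1.91 -0.61  0.96 -0.12]
ROW -0.3 -0.4 -0.4 -0.0017 0.0624 0.1094 | ang 1 dist 0.126
209 190 [ 0.4836 -0.3188  0.1687]
215 110 [ 0.5387 -0.3058  0.1667]
352 190 [ 0.5048 -0.405   0.1686]
345 110 [ 0.5588 -0.3903  0.1676]
240 180 [ 0.5063 -0.3274  0.1294]
320 180 [ 0.521  -0.3862  0.1287]
240 140 [ 0.5374 -0.319   0.1309]
320 140 [ 0.5528 -0.3793  0.1297]
```

View pics/w13.png

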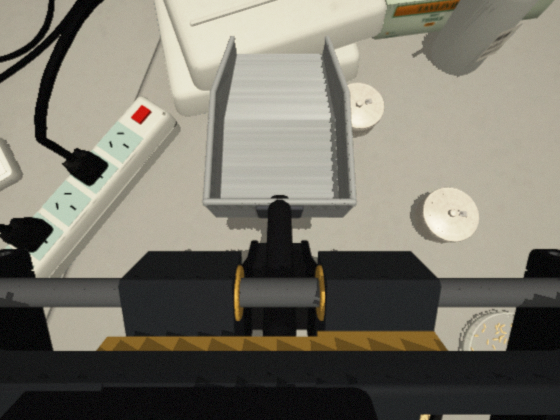

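The pan is empty and level (floor points 129 to 131 mm). Lowering it.

Request:
carry_out(increments="-0.3 -0.4 -0.4 -0.0017 0.015 0.026 0; -0.3 -0.4 -0.4 -0.0017 0.03 0.052 0; -0.3 -0.4 -0.4 -0.0017 0.045 0.078 0; -0.3 -0.4 -0.4 -0.0017 0.058 0.1 0; -0.3 -0.4 -0.4 -0.0017 0.061 0.107 0")

```text
time: 17.45
ee_pos: [0.4516, -0.3698, 0.0508]
eef_rot: [0.763, -0.594, 0.154, -0.202]
ft_force: [-5.0, 1.0, 7.8]
width: 0.0134
```

Request:
carry_out(increments="0 0 0 0 0.0005 0.001 0; 0 0 0 0 0.001 0.002 0; 0 0 0 0 0.0015 0.003 0; 0 0 0 0 0.002 0.004 0; 0 0 0 0 0.002 0.004 0")

```text
time: 18.08
ee_pos: [0.4538, -0.3716, 0.0504]
eef_rot: [0.763, -0.594, 0.157, -0.203]
ft_force: [-6.9, 4.3, 20.4]
width: 0.0139
```

```bash
python3 - <<'E'
from plan import *
M=R.from_quat([0.765,-0.591,0.155,-0.204]).as_matrix()
inc(np.array([.4542,-.3664,.0508]),M)
E
```

```text
t 18.07 pos [ 0.4538 -0.3716  0.0504] F [-6.9  4.3 20.4] q [ 0.76  0.31  0.13  2.   -0.78  0.76  0.12]
ROW -0.0 -0.3 -0.4 -0.0050 -0.0016 0.0005 | ang 0 dist 0.005
```

It is on the bench with 20 N of pressure. I'll ease off and then release.

Request:
carry_out(increments="0 0 0 0 0 0 0; 0 0 0 0 0 0 0; 0 0 0 0 0 0 0; 0 0 0 0 0 0 0.02; 0 0 0 0 0 0 0.03", squeeze=10)

```text
time: 18.7
ee_pos: [0.4538, -0.3712, 0.0501]
eef_rot: [0.763, -0.594, 0.156, -0.203]
ft_force: [-0.2, -0.1, 0.3]
width: 0.0239
```

Request:
carry_out(increments="0 0 0 0 0 0 0.05; 0 0 0 0 0 0 0.07; 0 0 0 0 0 0 0.087; 0 0 0 0 0 0 0.087; 0 0 0 0 0 0 0.087")

```text
time: 19.32
ee_pos: [0.4538, -0.3712, 0.0501]
eef_rot: [0.763, -0.594, 0.156, -0.203]
ft_force: [-0.4, 0.3, 0.5]
width: 0.0722
```

```bash
python3 - <<'E'
from plan import *
s=r.read_state(); print(s['width'],s['ft_force'],s['ee_pos'])
snap('wrist','w14')
E
```

```text
0.07217582234239386 [-0.36141445  0.34300042  0.54404121] [ 0.4538044  -0.37122841  0.05011902]
```

View pics/w14.png

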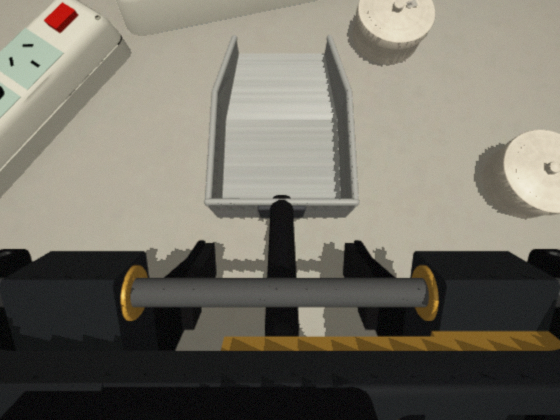

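Released: the scoop stands flat with its handle free between the open fingers. I withdraw along the tool axis.

Request:
carry_out(increments="0 0 0 0 0 -0.02 0.087; 0 0 0 0 0 -0.05 0.087; 0 0 0 0 0 -0.09 0.087; 0 0 0 0 0 -0.13 0.087; 0 0 0 0 0 -0.17 0.087")

```text
time: 20.0
ee_pos: [0.3707, -0.3929, 0.2002]
eef_rot: [0.762, -0.594, 0.157, -0.203]
ft_force: [-0.2, 0.2, -0.8]
width: 0.087
```

Request:
carry_out(increments="0 0 0 0 0 -0.02 0.087; 0 0 0 -0.03 0 -0.03 0.087; 0 0 0 -0.08 0 -0.03 0.087; 0 0 0 -0.13 0 -0.03 0.087; 0 0 0 -0.13 0 -0.03 0.087")

```text
time: 20.62
ee_pos: [0.3232, -0.2684, 0.2277]
eef_rot: [0.763, -0.593, 0.158, -0.203]
ft_force: [-0.5, -1.1, 0.0]
width: 0.0871
```

```bash
python3 - <<'E'
from plan import *
print(r.read_state()['ee_pos'])
p,d,K,E=snap('top','t15');snap('side','s15'); P=cloud(d,K,E); p0,d0,_,_=load('top0')
g=p.max(2); b=np.zeros(d.shape,bool); b[215:262,350:385]=1
H=P[b&(g<40)]; H=H[H[:,2]>.03]; c=H.mean(0); a=np.linalg.svd(H-c)[2][0]; a*=np.sign(a[2]); print('handle',c,a)
w=np.zeros(d.shape,bool); w[178:240,335:380]=1; w&=(P[...,2]>.033)&(P[...,2]<.05)&(g>50); W=P[w]; W=W-W.mean(0); n=np.linalg.svd(W)[2][2]; print('rim normal',n)
hsv=cv2.cvtColor(p,cv2.COLOR_BGR2HSV); m=(hsv[...,1]>90)&(hsv[...,0]<25); m[:190]=0;m[262:]=0;m[:,:100]=0;m[:,200:]=0
A=P[m]; B=np.c_[(A-MO)@MX,(A-MO)@MYv,A[:,2]]; print(len(B),B.min(0),B.max(0))
L=P[195:235,90:130].reshape(-1,3); print('lid top z',L[:,2].max())
df=cv2.absdiff(p,p0).max(2)>40; print([df[y0:y1,x0:x1].mean().round(3) for y0,y1,x0,x1 in [(245,292,385,432),(155,182,365,392),(190,216,407,434),(212,248,222,256)]])
cv2.imwrite('pics/t15c.png',cv2.resize(p[150:290,70:440],None,fx=2,fy=2,interpolation=cv2.INTER_CUBIC))
E
```

```text
[ 0.32324104 -0.26841434  0.22768294]
handle [ 0.44982129 -0.36927247  0.08490525] [-0.0586823   0.19362122  0.97931977]
rim normal [0.05470312 0.01262764 0.99842281]
361 [-0.35736441 -0.16389036  0.0446815 ] [0.02538128 0.04184673 1.2974143 ]
lid top z 1.2974142973810296
[np.float64(0.014), np.float64(0.0), np.float64(0.0), np.float64(0.0)]
```

View pics/t15c.png

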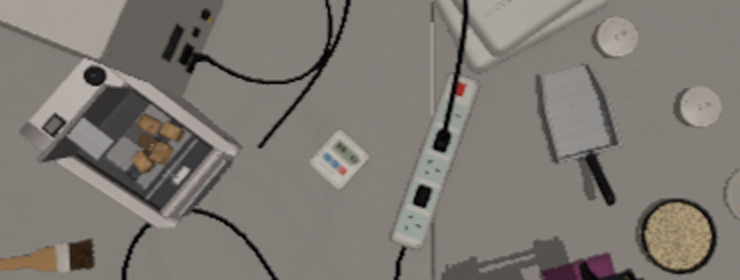

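View pics/s15.png

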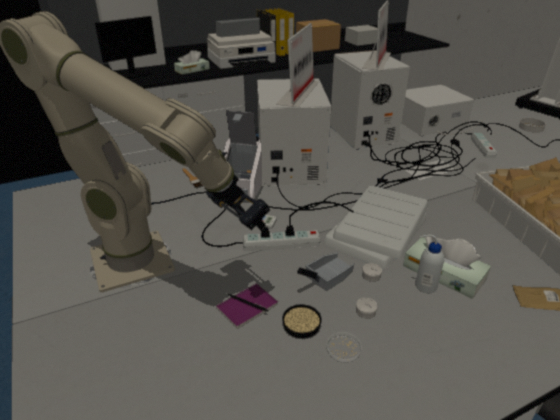

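```bash
python3 - <<'E'
from plan import *
for f in ['top0','t15']:
    p,d,K,E=load(f);P=cloud(d,K,E); g=p.max(2)
    w=np.zeros(d.shape,bool); w[178:240,335:380]=1; w&=(P[...,2]>.033)&(P[...,2]<.05)&(g>50)
    W=P[w]; n=np.linalg.svd(W-W.mean(0))[2][2]; b=np.zeros(d.shape,bool); b[222:256,355:382]=1
    H=P[b&(g<40)]; H=H[(H[:,2]>.03)&(H[:,2]<.11)]; print(f,'rim n',n.round(3),W.mean(0).round(4),'handle',H.mean(0).round(4),H[:,2].max())
r.close_job()
E
```

```text
top0 rim n [0.049 0.013 0.999] [ 0.5327 -0.3513  0.0416] handle [ 0.4516 -0.3661  0.0737] 0.10419879711181146
t15 rim n [0.055 0.013 0.998] [ 0.5323 -0.3548  0.0417] handle [ 0.4502 -0.3715  0.0744] 0.10132037441815256
the job is handed in; nothing more can be done
```

The mill is loaded: all five cubes are in the well, the lid is open, and the empty scoop is back on the bench. I handed the job in at about 21 s of the 72 s allowed; it reports no verdict.

**What I did:** I pressed the lid's pad to its stop at about 19 N and backed off. The lid swung wide open with the scoop still untouched. I gripped the scoop along its handle, carried it level to the mill's front, and tipped it to about 56° over the mouth. I then set it down, released it and withdrew the arm.

**Last checks:**
- **Cubes:** the cube surfaces lay at x −38 to 25, y −41 to 42 and z 45 to 85 mm in the mill's frame, inside the well. The final picture shows the same.
- **Lid:** it stands wide open in the final pictures. I did not measure its angle, because my final depth reading there was invalid.
- **Scoop:** it stands about 3 to 6 mm from its starting place, and its rim tilt is within 0.01 rad of what it was at the start.
- **Bystanders:** three showed no change in the top picture. The grain dish's window changed by 1.4%, which I did not look into; the dish appears in its place.

**Disagreements:**
- Two numbers in the final check were spoiled: the handle direction by the gripper's dark pixels, and the cube extents by invalid depth pixels. I re-measured the handle with a tighter mask. The cube extents above come from the clean picture taken just after the pour.
- While setting the scoop down I pressed it onto the bench with about 20 N for a moment, then eased off before letting go.

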